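# Squeeze-test the used rubber bungs and put the good ones away

### The job

Open the drawer of the low chest. Feel each of the three rubber bungs on the filter papers by squeezing it between the fingers: put those that are still supple away in the drawer and drop any that has gone hard in the round scrap tub, then push the drawer fully shut. Leave everything else on the bench where it stands.

Things in the scene. Friction and masses are not known exactly. Their poses are not given: they have to be found in the camera images.
- paper_1: A round white filter paper, 70 mm across, 1.5 mm thick, fast on the bench; origin: centre of its underside. A rubber bung stands on it, wide end down, within 4 mm of its centre: plain dark rubber, 36 mm tall, 38 mm across the foot, 32 mm across the top, 50 g. The three bungs look alike. Gripped low with 10 N from any side, a supple one lets the fingers close to 27-32 mm, a hardened one to 35-37.
- paper_2: Another such filter paper with a bung on it. Each bung is either supple or hardened (the rules call them supple_1, supple_2, hard_1), in shuffled places; their own poses are not given.
- paper_3: Another such filter paper with a bung on it. Each bung is either supple or hardened (the rules call them supple_1, supple_2, hard_1), in shuffled places; their own poses are not given.
- chest_drawer0 (a joint): How far the drawer of the low grey steel chest (240 deep, 280 wide, 100 mm high) is pulled out, in m: 0 = fully shut, 0.166 = the stop; it may start ajar by up to 25 mm. It slides level, opening along the -x axis of point drawer_floor, needs a few newtons, and stays where it is left.
- chest_drawer0_handle (a point): Middle of the steel bar handle on the white drawer front: a level bar 120 mm long, 11 mm thick, its axis 35 mm in front of the drawer front and 62 mm above the bench; closed fingers can reach down behind it, between its two posts 102 mm apart. Moves with the drawer. x points into the chest, y along the bar.
- drawer_floor (a point): Centre of the drawer's inner floor, 22 mm above the bench, moving with it; x points into the chest, y along the front, z up. Inside: 195 mm (x) by 238 mm (y), walls 56 mm above the floor. The front's top edge is 89 mm above the bench. Pulled out by q, it is uncovered from x = -0.097 to q - 0.104; beyond is the chest's top, 100 mm above the bench. The handle's axis is at x = -0.154.
- tub: The scrap tub: a round open grey plastic tub, 85 mm tall, 172 mm across the rim and 140 mm across the foot, walls 4 mm, loose on the bench (0.45 kg). Origin: centre of its underside; z up.
- bottle_cap: Bystander: a red screw cap lying among the bungs, 48 mm across, 26 mm tall. Origin: centre of its underside.
- glass_stopper: Bystander: a small clear glass stopper beyond the bungs, 36 mm across its foot, 40 mm tall. Origin: centre of its underside.
- flask: Bystander: a conical glass flask with a bung in its neck (not one of the three), 84 mm across, 136 mm tall. Origin: centre of its underside.
- beaker: Bystander: a glass beaker, 70 mm across, 90 mm tall. Origin: centre of its underside.
- amber_bottle: Bystander: an amber glass bottle with a red cap, 86 mm across, 171 mm tall. Origin: centre of its underside.
Not all that is in view belongs to the job. Leave any turquoise look-alike of the paper_2 alone.

How it is judged (in metres and radians):
On the way, in this order (a step that is already met when the one before it is completed fails the run):
1. the drawer has been pulled open (value of joint chest_drawer0 above 0.08 m), for 0.2 s.
2. a bung is squeezed between the fingers ((contact force between the fingers and supple_1 above 2.5 N or contact force between the fingers and hard_1 above 2.5 N or contact force between the fingers and supple_2 above 2.5 N)), for 0.2 s.
3. with the drawer still out, the bungs are all sorted: the supple ones in the drawer, the hardened one in the tub (value of joint chest_drawer0 above 0.04 m and x of supple_1 in the frame of drawer_floor between -0.0975 and 0.0975 m and y of supple_1 in the frame of drawer_floor between -0.119 and 0.119 m and z of supple_1 in the frame of drawer_floor between -0.01 and 0.045 m and x of supple_2 in the frame of drawer_floor between -0.0975 and 0.0975 m and y of supple_2 in the frame of drawer_floor between -0.119 and 0.119 m and z of supple_2 in the frame of drawer_floor between -0.01 and 0.045 m and horizontal distance between hard_1 and tub below 0.082 m and z of hard_1 in the frame of tub between -0.005 and 0.075 m), for 0.2 s.
At the end, for the whole second after the job is handed in: The two supple bungs lie inside the drawer, which is shut to within 8 mm; the hardened bung lies inside the scrap tub, which stands upright; all are at rest (value of joint chest_drawer0 below 0.008 m and angle between tub's own z axis and vertical below 0.15 rad and x of supple_1 in the frame of drawer_floor between -0.0975 and 0.0975 m and y of supple_1 in the frame of drawer_floor between -0.119 and 0.119 m and z of supple_1 in the frame of drawer_floor between -0.01 and 0.045 m and x of supple_2 in the frame of drawer_floor between -0.0975 and 0.0975 m and y of supple_2 in the frame of drawer_floor between -0.119 and 0.119 m and z of supple_2 in the frame of drawer_floor between -0.01 and 0.045 m and horizontal distance between hard_1 and tub below 0.082 m and z of hard_1 in the frame of tub between -0.005 and 0.075 m and linear speed of each of supple_1, hard_1, supple_2 below 0.03 m/s); the robot touches nothing.
It fails at once if a bystander is shifted by more than 30 mm or knocked over (distance of any of bottle_cap, glass_stopper, flask, beaker, amber_bottle from where it was at the start of the episode above 0.03 m).
It also fails if it takes over 72 s, if anything falls off the work surface, if the arm or the gripper's body presses on something with over 40 N, if the wrist force passes 120 N, or if a joint passes its speed limit or range.

### The arm

A 6-joint arm with a two-finger parallel gripper is mounted at the origin on the work surface. World frame = base frame: x ahead of the robot, y to its left, z up, the work surface at z = 0. Lengths are in mm, angles in degrees, forces in N, time in s.
With the tool pointing down it reaches from about 325 to 775 mm from the base axis. Payload 5.5 kg.
Tool frame: the origin (TCP) lies midway between the tips of the shut fingers; the grasp point (between the pads) lies 19 mm behind it; z points along the fingers, y is the direction in which the jaws open and shut (so a half turn about z gives the same grasp; the last joint's range is limited). The gripper opens to 88 mm and grips with 3 to 60 N. Pads are 20 mm wide; open, the fingers measure 115 mm over their backs; the gripper's body (75 mm by 178 mm) begins 61 mm behind the grasp point.
Start: joints at [-66.618, 5.22, 70.514, -0, 104.267, -3.249], TCP at [268.948, -536.361, 202.031] pointing down, gripper open.
Joint ranges: [-164.24, 164.24], [-49.07, 125.15], [9.68, 141.18], [-86.29, 266.29], [3.28, 154.24], [-151.56, 151.56]. Speed limits (degrees/s): [147.25, 147.25, 172.46, 180, 180, 180].

### API

Orientations are given as [roll, pitch, yaw] about the fixed x, y, z axes, in that order (R = Rz(yaw) Ry(pitch) Rx(roll)).
In Python, from plant import get_obs, read_camera, calibration, job, recognise, place_of gives the robot as it stands. The module is installed in compiled form; this text tells all that it offers.
- The arm moves only by the tool send_rows, never from a script. Its argument "moves" is a list of rows, each an object of numbers: "tx", "ty", "tz": the shift along the tool's x, y, z in cm; "turn": the turn about the tool's z in degrees. A call has 1 to 8 rows; each row is the pose to reach, as a shift and turn from the pose commanded when the call began, along the tool's axes at that moment; what a row does not reach only later rows make up. A row lasts 1/12 s, in which the tool goes at most 41.7 mm and 7.16 degrees, less where a joint would pass 70% of its speed; a pose out of reach is approached as far as the arm can. A call with a gripper value outside its range is refused whole. "gripper" is the closure, from -1 (fully open) to 1 (shut), set as the call begins (left out, the last holds). The fingers move at their own pace and stop on an object; the grip force is fixed at half the most. Time passes only in rows, so rows that repeat a pose let the fingers close. It gives the time, the measured TCP pose, the force and the opening at its end, in the units of the state.
- get_obs(): the state, without advancing time (a new reading comes with each control period).
- read_camera(name): name is "side" or "top" or "wrist"; returns the picture (480x640x3 uint8, red, green, blue); there is no depth.
- calibration(name): a dict with "camera_matrix" (3x3 intrinsics, pixels), "position" and "rotation" of the camera in the world. Camera axes: x right, y down, z forward; pixel columns grow to the right and rows downward; lengths in mm; the calibration is good to about 2 mm. A picture is of the moment at which its call begins: read the wrist's pose just before it. calibration takes no time and is no camera call; for the wrist camera it gives the pose at the moment of the call.
- job.hand_in(): hands the job in, once; it reports no verdict.
Trained networks look in the newest picture that a camera, given by its name, has taken for a name from the list of things; names that differ only in an ending like _2 or _b are one class to them, and where a whole thing is asked for, a point or a joint stands for the part that bears it (a point fixed in the world has none). Each returns a list of dicts, best first, with "score" (0 to 1); they miss things now and then, are a little off and sometimes report something else, mostly with a low value. They report only what shows in the picture. A call takes as long as a camera call. They do not tell look-alikes from the thing itself.
- recognise(camera, thing): "bbox" ([left, top, right, bottom] in pixels, round what is visible of it).
- place_of(camera, thing): "at" ([column, row] in pixels: a listed point, or the origin of a listed thing).
The state is a dict: "time_s": time; "joint_positions": joint angles; "dq": joint speeds; "joint_efforts": joint torques, N m; "tcp_pos": TCP position; "eef_rot": TCP orientation; "wrist_force": force on the tool from outside, world axes, zero at the start; "moment": the same for the moment, N m; "grip_width": finger opening in mm.
Only numpy, scipy, OpenCV 4.12 (cv2) and the standard library are available. Lean on these libraries where they do the work, as an engineer would, in place of code of your own. Each camera call takes 0.05 s, during which the arm holds its last target.

## Working session

There is one attempt and no reset: what is moved stays moved. The work goes in short steps, Python scripts to look and compute and a tool call to move; the robot and the scene stay as the last step left them, time stands still between calls to the robot, and variables do not carry over. Pictures are saved under pics/ and viewed, and the job is handed in when it is done.

Besides the shell and the picture viewer there is one more tool, called after "Emit:" as name(argument=value, ...) on one line, values as JSON. send_rows: Moves the arm, as the interface text tells. Its arguments: {"type":"object","properties":{"moves":{"type":"array"},"gripper":{"type":"number"}},"required":["moves"]}

```bash
mkdir -p pics; ls
python3 - <<'E'
from plant import get_obs, read_camera, calibration
import cv2
o=get_obs();print(o)
for n in ["side","top","wrist"]:
    im=read_camera(n);cv2.imwrite(f"pics/{n}0.png",im[:,:,::-1]);c=calibration(n);print(n,c)
E
```

```text
pics
{'time_s': 0.0, 'joint_positions': array([-6.66178620e+01,  5.26304625e+00,  7.05801891e+01,  7.84965857e-04,
        1.04267663e+02, -3.24839125e+00]), 'dq': array([ 0.01652219, -0.11067518, -0.06133078,  0.01504965,  0.00053986,
       -0.06944069]), 'joint_efforts': array([ 3.40583629e-04, -4.46447718e+01, -4.06440854e+01,  6.97144330e-02,
        2.93756090e-02, -1.21163057e-04]), 'tcp_pos': array([ 268.81342865, -536.03835708,  200.92424155]), 'eef_rot': array([-1.79889323e+02, -7.04392175e-03,  2.66307151e+01]), 'wrist_force': array([ 0.18840086, -0.97401011, -0.04120621]), 'moment': array([ 0.05466944, -0.01818194, -0.00186576]), 'grip_width': 87.77885627047326}
side {'camera_matrix': array([[541.32162599,   0.        , 318.21848459],
       [  0.        , 541.32162599, 242.35955483],
       [  0.        ,   0.        ,   1.        ]]), 'position': array([ 24.1065309 , 753.31807202, 627.99242805]), 'rotation': array([-120.19754408,    0.42749999, -148.05287786])}
top {'camera_matrix': array([[463.45517562,   0.        , 310.54538472],
       [  0.        , 463.45517562, 248.85393184],
       [  0.        ,   0.        ,   1.        ]]), 'position': array([516.19970914, -74.10619025, 953.93530397]), 'rotation': array([-175.92587487,    0.26451776,  -91.54883639])}
wrist {'camera_matrix': array([[350.99417268,   0.        , 322.12613228],
       [  0.        , 350.99417268, 244.89728581],
       [  0.        ,   0.        ,   1.        ]]), 'position': array([ 334.14970013, -503.67789335,  383.54248526]), 'rotation': array([ 1.64423946e+02,  3.20509311e-04, -6.33738987e+01])}
```

View pics/top0.png

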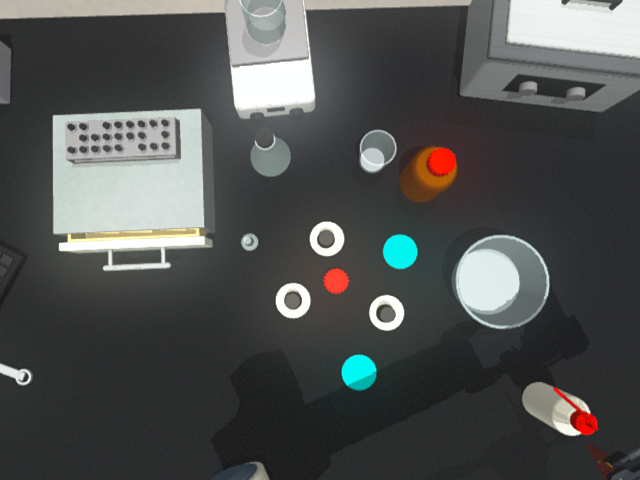

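View pics/side0.png

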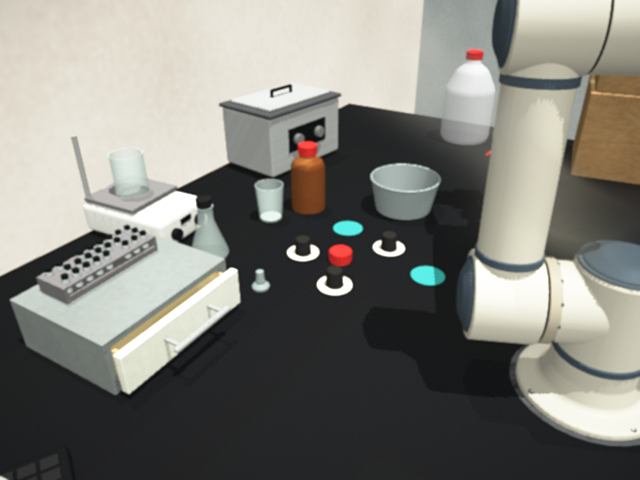

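```bash
cat > h.py <<'E'
import numpy as np, cv2
from scipy.spatial.transform import Rotation as R
from plant import get_obs, read_camera, calibration, job, recognise, place_of
def ray(c,px):
    K=np.array(c["camera_matrix"]);d=np.linalg.inv(K)@[px[0],px[1],1]
    return np.array(c["position"]),R.from_euler('xyz',c["rotation"],degrees=True).as_matrix()@d
def at_z(c,px,z):
    p,d=ray(c,px);return p+d*(z-p[2])/d[2]
def proj(c,P):
    M=R.from_euler('xyz',c["rotation"],degrees=True).as_matrix()
    q=np.array(c["camera_matrix"])@(M.T@(np.array(P,float)-c["position"]));return q[:2]/q[2]
def tool(t,o=None):
    "world delta (mm) of target to tool-frame cm using measured pose"
    o=o or get_obs();M=R.from_euler('xyz',o["eef_rot"],degrees=True).as_matrix()
    return M.T@(np.array(t,float)-o["tcp_pos"])/10
E
python3 - <<'E'
from h import *
for cam in ["top","side"]:
    read_camera(cam);c=calibration(cam)
    for n,z in [("paper_1",0),("chest_drawer0_handle",62),("drawer_floor",22),("tub",0),("bottle_cap",0),("glass_stopper",0),("flask",0),("beaker",0),("amber_bottle",0)]:
        for d in place_of(cam,n)[:5]:
            print(cam,n,round(d["score"],2),np.round(d["at"]),np.round(at_z(c,d["at"],z),1)[:2])
print(get_obs()["time_s"])
E
```

```text
top paper_1 0.93 [293. 302.] [476.8 -32.3]
top paper_1 0.93 [397. 250.] [ 577.6 -249.4]
top paper_1 0.85 [388. 312.] [ 450.5 -225.5]
top paper_1 0.77 [330. 238.] [ 606.3 -111.5]
top paper_1 0.57 [357. 372.] [ 332.6 -158.6]
top chest_drawer0_handle 0.91 [136. 264.] [560.7 265.3]
top bottle_cap 0.88 [335. 281.] [ 516.7 -119.9]
top glass_stopper 0.6 [249. 242.] [602.9  54.4]
top flask 0.71 [137. 266.] [557.6 286.9]
top flask 0.64 [271. 157.] [779.5   6.6]
top beaker 0.98 [374. 157.] [ 773.4 -208.8]
top amber_bottle 0.83 [419. 181.] [ 719.9 -301.6]
side paper_1 0.85 [431. 275.] [ 325.7 -166.1]
side paper_1 0.81 [336. 284.] [479.1 -35.9]
side paper_1 0.77 [389. 251.] [ 444.  -210.4]
side paper_1 0.64 [301. 252.] [ 610.1 -103. ]
side paper_1 0.63 [348. 226.] [ 579.8 -265.8]
side chest_drawer0_handle 0.89 [202. 328.] [556.5 266.2]
side drawer_floor 0.71 [143. 316.] [710.8 261.3]
side tub 0.57 [402. 211.] [ 500.3 -408.6]
side bottle_cap 0.67 [341. 260.] [ 515.7 -120.9]
side glass_stopper 0.71 [258. 285.] [612.1  50.9]
side flask 0.59 [209. 252.] [785.1   5.7]
side beaker 0.62 [271. 216.] [ 771.2 -210. ]
side amber_bottle 0.73 [309. 206.] [ 719.7 -309.3]
1.15
```

Top picture: the white papers with bungs are at (293,300), (387,313) and (327,239). The turquoise discs without bungs at (400,251) and (359,372) are look-alikes, so I'll leave them. The handle is at (137,266) and the tub at about (502,281). Next I'll refine these positions.

Run:
```python
from h import *
im=read_camera("top");c=calibration("top")
hsv=cv2.cvtColor(im,cv2.COLOR_RGB2HSV)
for u,v in [(293,300),(387,313),(327,239)]:
    w=np.zeros(im.shape[:2],np.uint8);w[v-22:v+23,u-22:u+23]=((hsv[...,2]>150)&(hsv[...,1]<60))[v-22:v+23,u-22:u+23]
    cs,_=cv2.findContours(w,cv2.RETR_EXTERNAL,cv2.CHAIN_APPROX_NONE);k=max(cs,key=cv2.contourArea)
    e=cv2.fitEllipse(cv2.convexHull(k));
    # bung: dark hole
    hole=cv2.drawContours(np.zeros_like(w),[cv2.convexHull(k)],-1,1,-1)&(1-w)
    hole=cv2.morphologyEx(hole,cv2.MORPH_OPEN,np.ones((3,3),np.uint8))
    n,l,s,ce=cv2.connectedComponentsWithStats(hole);i=1+np.argmax(s[1:,4])
    print("paper",np.round(e[0],1),np.round(e[1],1),at_z(c,e[0],1.5).round(1),"bung",ce[i].round(1),s[i],at_z(c,ce[i],18).round(1))
for p in [(105,268),(137,266),(170,265)]: print("handle",at_z(c,p,62).round(1))
for p in [(60,244),(212,238)]: print("front top",at_z(c,p,89).round(1))
for p in [(54,234),(53,113),(202,109),(214,232)]: print("chesttop",at_z(c,p,100).round(1))
for p in [(456,281),(549,281),(502,235),(502,327)]: print("rim",at_z(c,p,85).round(1))
cv2.imwrite("pics/dr.png",cv2.resize(im[90:290,30:230],None,fx=3,fy=3)[:,:,::-1])
cv2.imwrite("pics/bg.png",cv2.resize(im[200:400,250:450],None,fx=3,fy=3)[:,:,::-1])
s=read_camera("side");cv2.imwrite("pics/sd.png",cv2.resize(s[240:400,100:260],None,fx=3.5,fy=3.5)[:,:,::-1])
```

```text
paper [292.6 300.2] [34.8 35.2] [479.9 -32.1   1.5] bung [292.6 299.8] [284 291  18  18 251] [481.4 -32.8  18. ]
paper [386.2 312.4] [34.8 35.4] [ 450.1 -222.2    1.5] bung [385.1 313. ] [376 304  19  18 272] [ 450.  -217.4   18. ]
paper [326.5 238.5] [34.4 34.5] [ 604.7 -105.1    1.5] bung [325.5 238.6] [317 230  18  18 251] [ 602.9 -102.5   18. ]
handle [553.7 325.4  62. ]
handle [555.8 263.6  62. ]
handle [556.  199.9  62. ]
front top [599.9 398.1  89. ]
front top [603.4 112.5  89. ]
chesttop [617.8 403.5 100. ]
chesttop [848.  408.2 100. ]
chesttop [847.6 126.1 100. ]
chesttop [613.3 106.3 100. ]
rim [ 510.6 -341.7   85. ]
rim [ 505.9 -514.9   85. ]
rim [ 594.4 -432.3   85. ]
rim [ 423.3 -422.6   85. ]
```

View pics/dr.png

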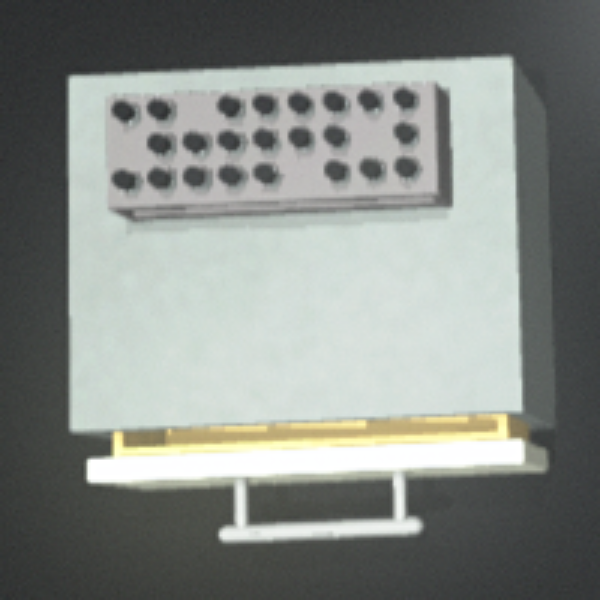

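View pics/bg.png

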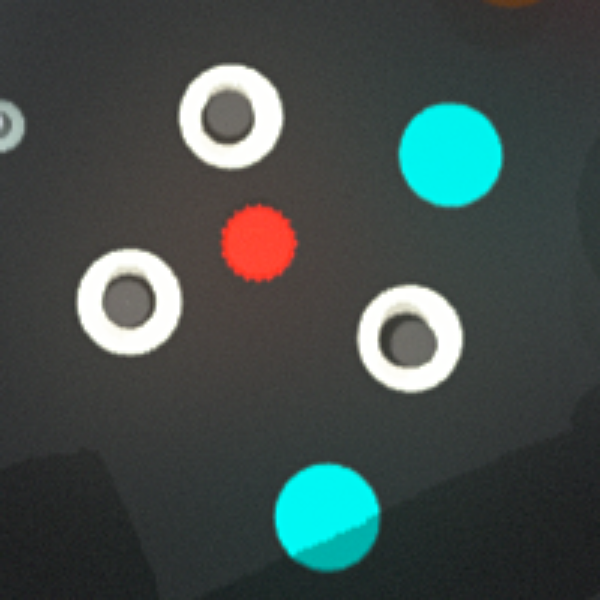

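View pics/sd.png

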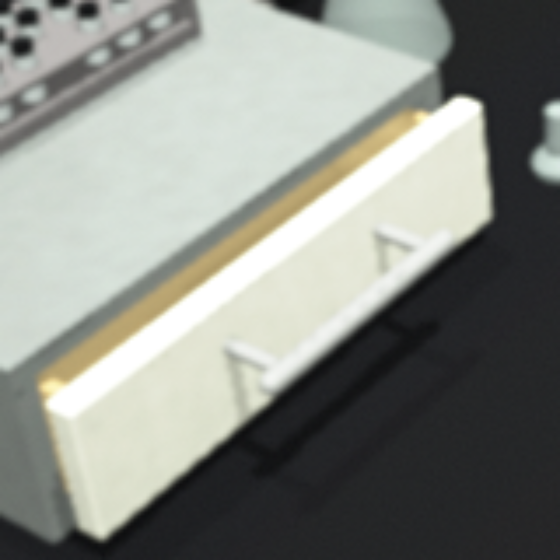

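```bash
cat > to.py <<'E'
import sys
from h import *
o=get_obs();a=[float(x) for x in sys.argv[1:]]
d=tool(a[:3],o)
y=a[3] if len(a)>3 else 0
t=(o["eef_rot"][2]-y+180)%360-180
print("t",round(o["time_s"],2),"pos",o["tcp_pos"].round(1),"rot",o["eef_rot"].round(1),"->",d.round(2),"turn",round(t,1),"dist",round(np.linalg.norm(d)*10),"j",o["joint_positions"].round(0))
E
python3 to.py 576 262 150 0
```

```text
t 1.25 pos [ 268.9 -536.4  202. ] rot [-180.     0.    26.6] -> [ 63.23 -57.6    5.2 ] turn 26.6 dist 857 j [-67.   5.  71.  -0. 104.  -3.]
```

Emit:
send_rows(moves=[{"tx": 63.2,"ty": -57.6,"tz": 3,"turn": 26.6},{"tx": 63.2,"ty": -57.6,"tz": 3,"turn": 26.6},{"tx": 63.2,"ty": -57.6,"tz": 3,"turn": 26.6},{"tx": 63.2,"ty": -57.6,"tz": 3,"turn": 26.6},{"tx": 63.2,"ty": -57.6,"tz": 3,"turn": 26.6},{"tx": 63.2,"ty": -57.6,"tz": 3,"turn": 26.6},{"tx": 63.2,"ty": -57.6,"tz": 3,"turn": 26.6},{"tx": 63.2,"ty": -57.6,"tz": 3,"turn": 26.6}], gripper=1)

```text
time_s: 1.92
tcp_pos: [388.4, -224.3, 190.5]
eef_rot: [180.0, -0.0, 0.0]
wrist_force: [0.7, -0.3, -0.3]
grip_width: 37.9
```

```bash
python3 to.py 576 262 150 0
```

```text
t 1.92 pos [ 388.4 -224.3  190.5] rot [180.  -0.   0.] -> [ 18.76 -48.63   4.04] turn 0.0 dist 523 j [-34. -18.  94.   0. 105.  56.]
```

Emit:
send_rows(moves=[{"tx": 18.7,"ty": -48.6,"tz": 4},{"tx": 18.7,"ty": -48.6,"tz": 4},{"tx": 18.7,"ty": -48.6,"tz": 4},{"tx": 18.7,"ty": -48.6,"tz": 4},{"tx": 18.7,"ty": -48.6,"tz": 4},{"tx": 18.7,"ty": -48.6,"tz": 4},{"tx": 18.7,"ty": -48.6,"tz": 4},{"tx": 18.7,"ty": -48.6,"tz": 4}])

```text
validation failed for argument at $.mo...
```

```bash
python3 to.py 576 262 150 0
```

```text
t 1.92 pos [ 388.4 -224.3  190.5] rot [180.  -0.   0.] -> [ 18.76 -48.63   4.04] turn 0.0 dist 523 j [-34. -18.  94.   0. 105.  56.]
```

Emit:
send_rows(moves=[{"tx": 18.7,"ty": -48.6,"tz": 4,"turn": 0},{"tx": 18.7,"ty": -48.6,"tz": 4,"turn": 0},{"tx": 18.7,"ty": -48.6,"tz": 4,"turn": 0},{"tx": 18.7,"ty": -48.6,"tz": 4,"turn": 0},{"tx": 18.7,"ty": -48.6,"tz": 4,"turn": 0},{"tx": 18.7,"ty": -48.6,"tz": 4,"turn": 0},{"tx": 18.7,"ty": -48.6,"tz": 4,"turn": 0},{"tx": 18.7,"ty": -48.6,"tz": 4,"turn": 0}])

```text
time_s: 2.58
tcp_pos: [507.7, 86.4, 165.0]
eef_rot: [180.0, -0.1, 0.0]
wrist_force: [0.1, -1.3, -0.5]
grip_width: 0.3
```

```bash
python3 to.py 576 262 150 0
```

```text
t 2.58 pos [507.7  86.4 165. ] rot [ 1.8e+02 -1.0e-01  0.0e+00] -> [  6.84 -17.56   1.51] turn 0.0 dist 189 j [  6.  -8.  87.  -0. 101.  96.]
```

Emit:
send_rows(moves=[{"tx": 6.4,"ty": -16.4,"tz": 1.5,"turn": 0},{"tx": 6.4,"ty": -16.4,"tz": 1.5,"turn": 0},{"tx": 6.4,"ty": -16.4,"tz": 1.5,"turn": 0},{"tx": 6.4,"ty": -16.4,"tz": 1.5,"turn": 0},{"tx": 6.4,"ty": -16.4,"tz": 1.5,"turn": 0},{"tx": 6.4,"ty": -16.4,"tz": 1.5,"turn": 0},{"tx": 6.4,"ty": -16.4,"tz": 1.5,"turn": 0}])

```text
time_s: 3.17
tcp_pos: [571.1, 247.9, 149.4]
eef_rot: [179.9, 0.1, 0.1]
wrist_force: [1.0, 0.2, 0.2]
grip_width: 0.1
```

Run:
```python
from h import *
o=get_obs();print(o["tcp_pos"],o["eef_rot"])
im=read_camera("wrist");c=calibration("wrist");print(c["position"],c["rotation"])
for d in place_of("wrist","chest_drawer0_handle"): print(d,at_z(c,d["at"],62))
for q in [(576,262,62),(556,262,62),(570,262,0)]: print(proj(c,q))
cv2.imwrite("pics/w1.png",im[:,:,::-1])
s=read_camera("side");cv2.imwrite("pics/s1.png",s[:,:,::-1])
```

```text
[571.05628485 247.91388009 149.4436262 ] [1.79940523e+02 5.36285223e-02 8.16571132e-02]
[644.13982529 247.18959031 332.45915562] [ 1.64464922e+02 -1.47802733e-01 -8.99993836e+01]
{'at': [299.7, 261.9], 'score': 0.72} [554.6650059  264.66847291  62.        ]
[302.60074269 236.36657305]
[302.96855762 260.32994106]
[305.95697007 226.73488249]
```

View pics/w1.png

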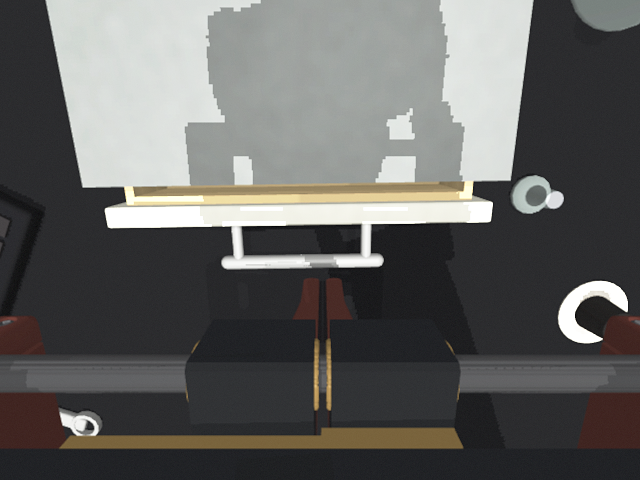

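View pics/s1.png

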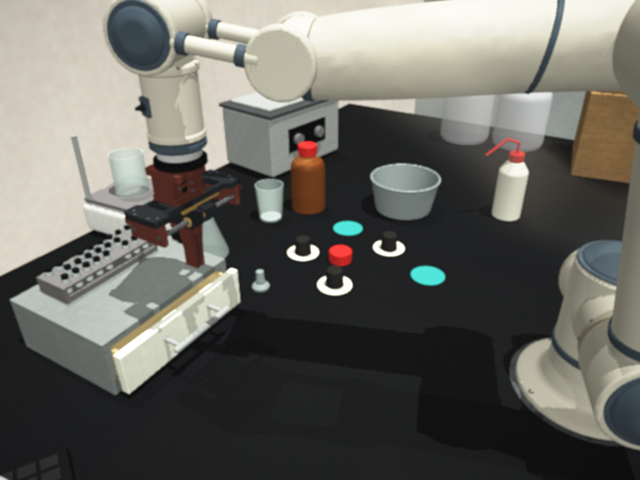

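The wrist picture shows the bar from (222,263) to (382,260), midpoint (302,261). That puts it at x≈555, y≈263, in agreement with the top view. Now lower the closed fingers behind it.

Emit:
send_rows(moves=[{"tx": 0.4,"ty": -1.4,"tz": 0,"turn": 0},{"tx": 0.4,"ty": -1.4,"tz": 0,"turn": 0},{"tx": 0.4,"ty": -1.4,"tz": 3,"turn": 0},{"tx": 0.4,"ty": -1.4,"tz": 6,"turn": 0},{"tx": 0.4,"ty": -1.4,"tz": 8.5,"turn": 0},{"tx": 0.4,"ty": -1.4,"tz": 10.3,"turn": 0},{"tx": 0.4,"ty": -1.4,"tz": 10.3,"turn": 0},{"tx": 0.4,"ty": -1.4,"tz": 10.3,"turn": 0}])

```text
time_s: 3.98
tcp_pos: [574.7, 260.8, 46.5]
eef_rot: [180.0, 0.1, -0.0]
wrist_force: [-0.4, 0.6, 0.6]
grip_width: 0.3
```

Emit:
send_rows(moves=[{"tx": -0.5,"ty": 0,"tz": 0,"turn": 0},{"tx": -1.5,"ty": 0,"tz": 0,"turn": 0},{"tx": -3.5,"ty": 0,"tz": 0,"turn": 0},{"tx": -6,"ty": 0,"tz": 0,"turn": 0},{"tx": -9,"ty": 0,"tz": 0,"turn": 0},{"tx": -12,"ty": 0,"tz": 0,"turn": 0},{"tx": -14,"ty": 0,"tz": 0,"turn": 0},{"tx": -14.6,"ty": 0,"tz": 0,"turn": 0}])

```text
time_s: 4.65
tcp_pos: [428.0, 262.7, 49.6]
eef_rot: [-179.9, -0.2, 0.1]
wrist_force: [-0.2, 0.1, -0.1]
grip_width: 0.5
```

Emit:
send_rows(moves=[{"tx": 0,"ty": 0,"tz": 0,"turn": 0},{"tx": 0,"ty": 0,"tz": 0,"turn": 0},{"tx": 0,"ty": 0,"tz": 0,"turn": 0}])

```text
time_s: 4.9
tcp_pos: [430.6, 262.2, 47.9]
eef_rot: [-180.0, -0.1, 0.0]
wrist_force: [0.5, -0.0, 0.1]
grip_width: 0.6
```

Run:
```python
from h import *
o=get_obs();print(o["time_s"],o["tcp_pos"],o["wrist_force"])
s=read_camera("side");cv2.imwrite("pics/s2.png",s[:,:,::-1])
```

```text
4.9 [430.62438648 262.21681332  47.8686805 ] [ 0.51939377 -0.03638235  0.14249229]
```

View pics/s2.png

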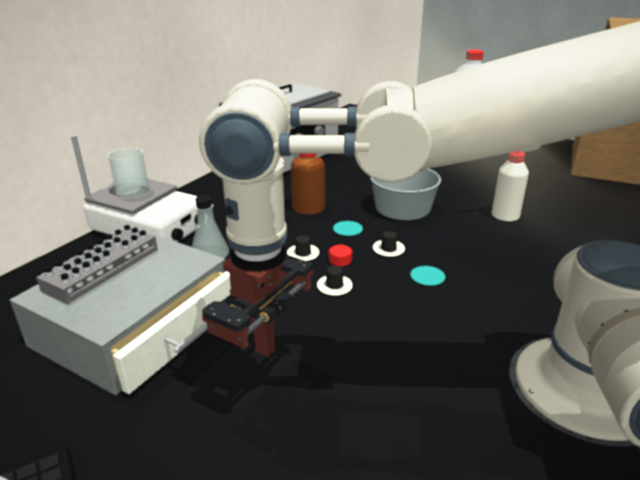

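Run:
```python
from h import *
s=read_camera("wrist");c=calibration("wrist");cv2.imwrite("pics/w2.png",s[:,:,::-1])
print([(d,at_z(c,d["at"],62)) for d in place_of("wrist","chest_drawer0_handle")])
s=read_camera("top");cv2.imwrite("pics/t2.png",s[:,:,::-1]);c=calibration("top")
print([(d,at_z(c,d["at"],62)) for d in place_of("top","chest_drawer0_handle")])
```

```text
[({'at': [317.3, 20.6], 'score': 0.81}, array([554.62108171, 263.61921815,  62.        ]))]
[({'at': [136.2, 262.3], 'score': 0.77}, array([563.02721052, 265.15135122,  62.        ]))]
```

View pics/w2.png

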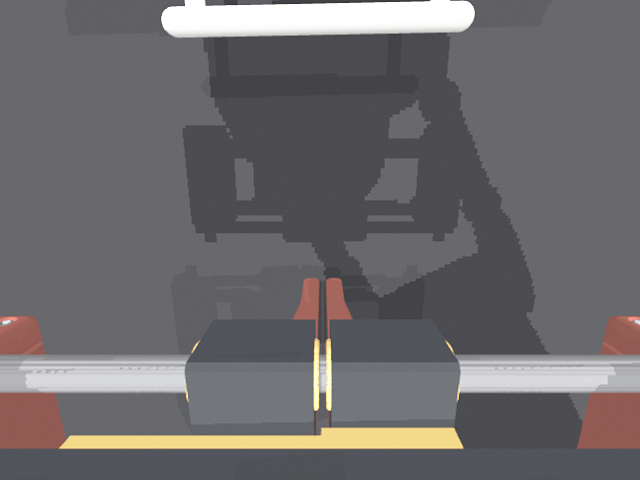

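View pics/t2.png

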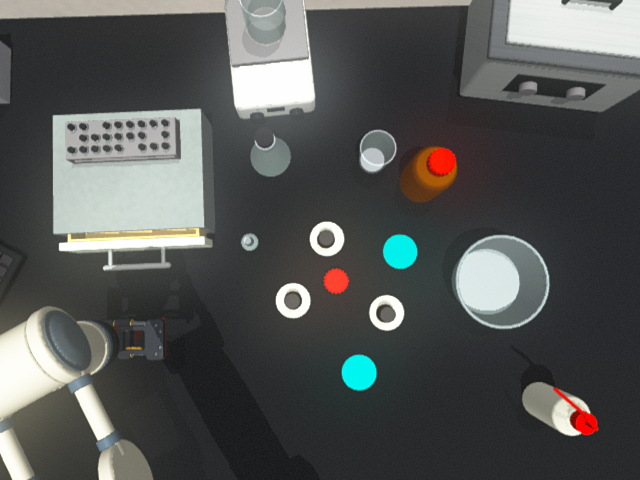

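The drawer hasn't moved: the handle is still at x≈555 in both views, so the fingers came free of the bar. I'll go back over it, reach deeper, check, and pull slowly.

Emit:
send_rows(moves=[{"tx": 0,"ty": 0,"tz": -4,"turn": 0},{"tx": 0,"ty": 0,"tz": -8,"turn": 0},{"tx": 4,"ty": 0,"tz": -8,"turn": 0},{"tx": 8,"ty": 0,"tz": -8,"turn": 0},{"tx": 12,"ty": 0,"tz": -8,"turn": 0},{"tx": 14.5,"ty": 0,"tz": -8,"turn": 0},{"tx": 14.5,"ty": 0,"tz": -8,"turn": 0},{"tx": 14.5,"ty": 0,"tz": -8,"turn": 0}])

```text
time_s: 5.82
tcp_pos: [574.8, 261.6, 125.1]
eef_rot: [179.9, 0.2, -0.0]
wrist_force: [0.1, -0.8, -0.5]
grip_width: 0.5
```

```bash
python3 to.py 575 263 32 0.7
```

```text
t 5.82 pos [574.8 261.6 125.1] rot [179.9   0.2  -0. ] -> [ 0.05 -0.15  9.31] turn -0.7 dist 93 j [ 21.  10.  73.   0.  97. 111.]
```

Emit:
send_rows(moves=[{"tx": 0,"ty": 0,"tz": 3,"turn": 0},{"tx": 0,"ty": 0,"tz": 6,"turn": 0},{"tx": 0,"ty": 0,"tz": 8,"turn": 0},{"tx": 0,"ty": 0,"tz": 9.3,"turn": 0},{"tx": 0,"ty": 0,"tz": 9.3,"turn": 0},{"tx": 0,"ty": 0,"tz": 9.3,"turn": 0}])

```text
time_s: 6.32
tcp_pos: [573.6, 262.4, 34.3]
eef_rot: [180.0, 0.0, 0.1]
wrist_force: [-0.9, -0.3, -0.2]
grip_width: 0.1
```

Run:
```python
from h import *
for n in ["wrist","side"]:
    s=read_camera(n);cv2.imwrite(f"pics/{n}3.png",s[:,:,::-1])
```

```text
(no output)
```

View pics/wrist3.png

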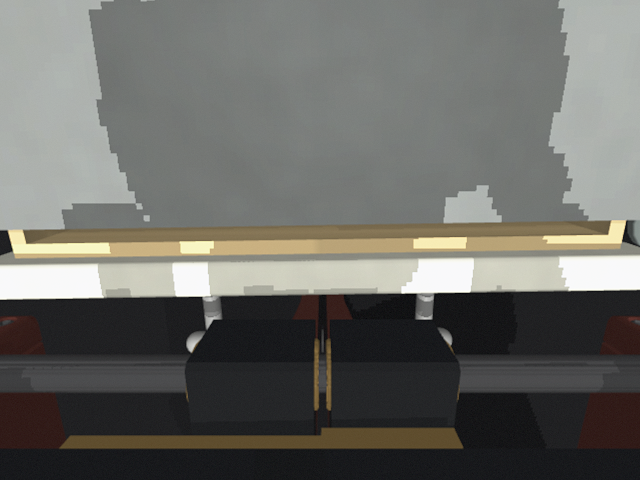

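View pics/side3.png

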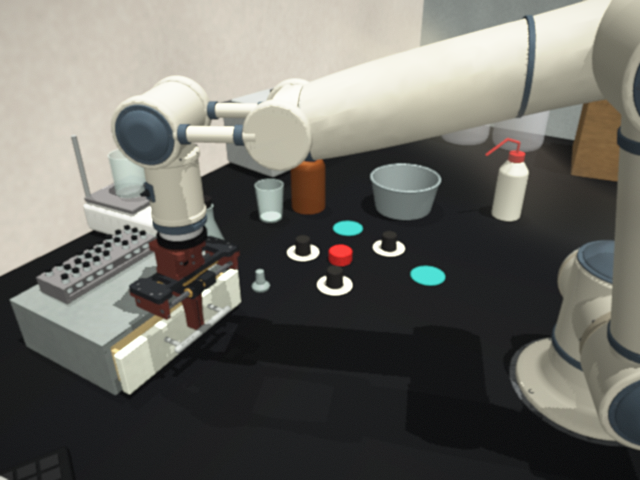

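Run:
```python
import cv2
s=cv2.imread("pics/side3.png");cv2.imwrite("pics/sc3.png",cv2.resize(s[230:390,110:270],None,fx=3.7,fy=3.7,interpolation=cv2.INTER_CUBIC))
```

```text
(no output)
```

View pics/sc3.png

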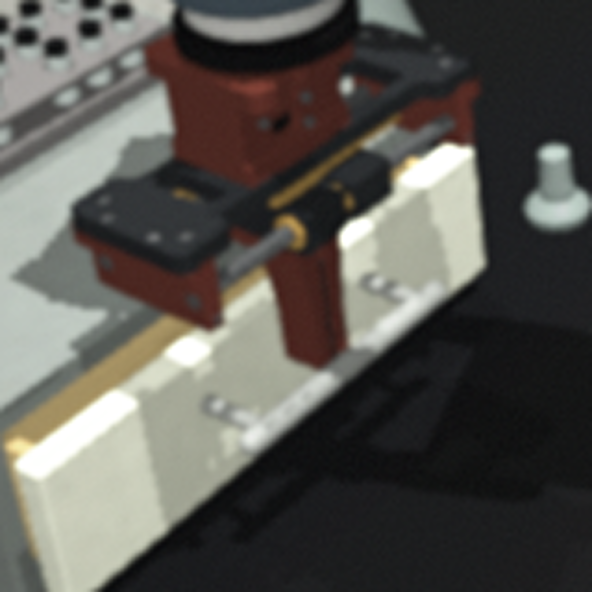

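Run:
```python
from h import *
c=calibration("side")
f=lambda P:((proj(c,P)-[110,230])*3.7).round(0)
for P in [(574,262,34),(574,262,62),(574,249,34),(574,275,34),(574,275,70),(564,275,70),(555,262,62),(555,262,40),(555,323,62),(590,262,89),(590,262,10),(574,262,53)]: print(P,f(P))
```

```text
(574, 262, 34) [326. 394.]
(574, 262, 62) [319. 346.]
(574, 249, 34) [346. 379.]
(574, 275, 34) [306. 411.]
(574, 275, 70) [296. 347.]
(564, 275, 70) [313. 355.]
(555, 262, 62) [350. 360.]
(555, 262, 40) [356. 398.]
(555, 323, 62) [252. 439.]
(590, 262, 89) [284. 286.]
(590, 262, 10) [306. 423.]
(574, 262, 53) [321. 362.]
```

Run:
```python
from h import *
c=calibration("side")
for z in (149.4,160,168,175): print(z,proj(c,(571,248,z)).round(1))
c=calibration("wrist");o=get_obs();print(o["tcp_pos"],[proj(c,o["tcp_pos"]+np.array([0,0,d])).round(1) for d in (0,19,40)])
import cv2
s=cv2.imread("pics/s1.png");cv2.imwrite("pics/sc1.png",cv2.resize(s[190:300,140:260],None,fx=5,fy=5,interpolation=cv2.INTER_CUBIC))
```

```text
149.4 [197.  276.1]
160 [196.2 270.5]
168 [195.6 266.2]
175 [195.  262.5]
[575.0060091  262.75544894  36.29255309] [array([321.4, 283.4]), array([321.3, 297.4]), array([321.2, 316.7])]
```

View pics/sc1.png

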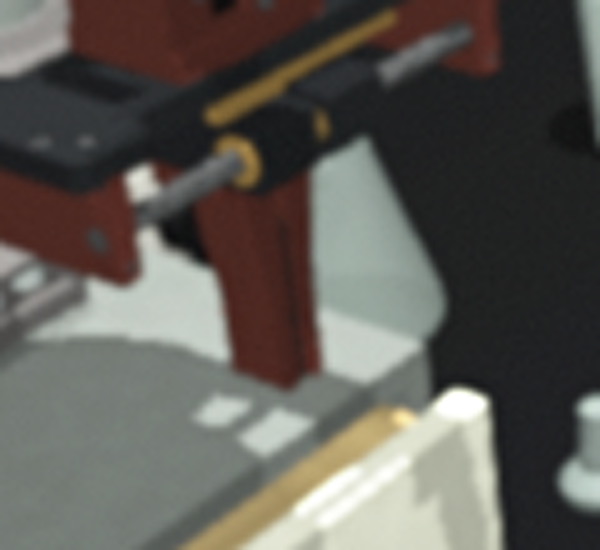

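The side view puts the fingertips about 18 mm higher than the reported TCP. In the crop the tip is at row 265 where the TCP projects to 276, and the wrist view agrees. That explains the tips passing over the bar. I'll go 18 mm lower.

Emit:
send_rows(moves=[{"tx": 0,"ty": 0,"tz": 0.7,"turn": 0},{"tx": 0,"ty": 0,"tz": 1.4,"turn": 0},{"tx": 0,"ty": 0,"tz": 1.9,"turn": 0},{"tx": 0,"ty": 0,"tz": 1.9,"turn": 0},{"tx": 0,"ty": 0,"tz": 1.9,"turn": 0}])

```text
time_s: 6.83
tcp_pos: [573.9, 262.0, 14.0]
eef_rot: [180.0, 0.1, 0.0]
wrist_force: [-0.4, -0.1, -1.0]
grip_width: 0.6
```

Run:
```python
from h import *
o=get_obs();print(o["tcp_pos"],o["wrist_force"])
s=read_camera("side")[:,:,::-1];cv2.imwrite("pics/sc4.png",cv2.resize(s[230:390,110:270],None,fx=3.7,fy=3.7,interpolation=cv2.INTER_CUBIC))
```

```text
[573.8857969  261.95461019  14.03737836] [-0.41022589 -0.09786602 -0.97315625]
```

View pics/sc4.png

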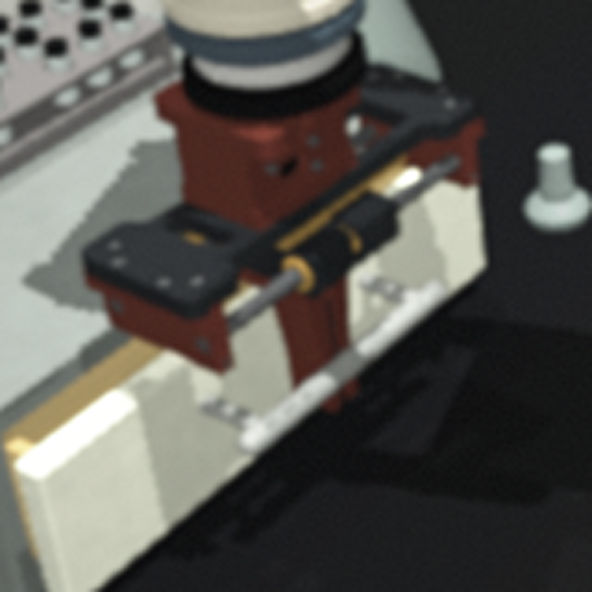

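The crop now shows the fingers behind the bar with the tips below it at (338,405). I'll pull.

Emit:
send_rows(moves=[{"tx": -0.5,"ty": 0,"tz": 0,"turn": 0},{"tx": -1,"ty": 0,"tz": 0,"turn": 0},{"tx": -2,"ty": 0,"tz": 0,"turn": 0},{"tx": -3,"ty": 0,"tz": 0,"turn": 0}])

```text
time_s: 7.22
tcp_pos: [544.1, 261.8, 15.1]
eef_rot: [180.0, -0.1, 0.0]
wrist_force: [1.6, -1.3, -0.3]
grip_width: 0.4
```

Emit:
send_rows(moves=[{"tx": -1.5,"ty": 0,"tz": 0,"turn": 0},{"tx": -3,"ty": 0,"tz": 0,"turn": 0},{"tx": -5,"ty": 0,"tz": 0,"turn": 0},{"tx": -7,"ty": 0,"tz": 0,"turn": 0},{"tx": -9,"ty": 0,"tz": 0,"turn": 0},{"tx": -10.5,"ty": 0,"tz": 0,"turn": 0},{"tx": -11.3,"ty": 0,"tz": 0,"turn": 0},{"tx": -11.5,"ty": 0,"tz": 0,"turn": 0}])

```text
time_s: 7.88
tcp_pos: [428.2, 262.3, 15.2]
eef_rot: [-180.0, -0.0, 0.1]
wrist_force: [-0.7, 0.7, -0.1]
grip_width: 0.6
```

Emit:
send_rows(moves=[{"tx": 0,"ty": 0,"tz": 0,"turn": 0},{"tx": 0,"ty": 0,"tz": 0,"turn": 0}])

```text
time_s: 8.05
tcp_pos: [429.7, 262.2, 15.1]
eef_rot: [-180.0, -0.0, 0.0]
wrist_force: [0.6, 0.0, -0.3]
grip_width: 0.5
```

Run:
```python
from h import *
o=get_obs();print(o["tcp_pos"],o["wrist_force"])
s=read_camera("side")[:,:,::-1];cv2.imwrite("pics/s5.png",s)
```

```text
[429.73509338 262.21596775  15.10263776] [ 0.5581076   0.00808277 -0.30776488]
```

View pics/s5.png

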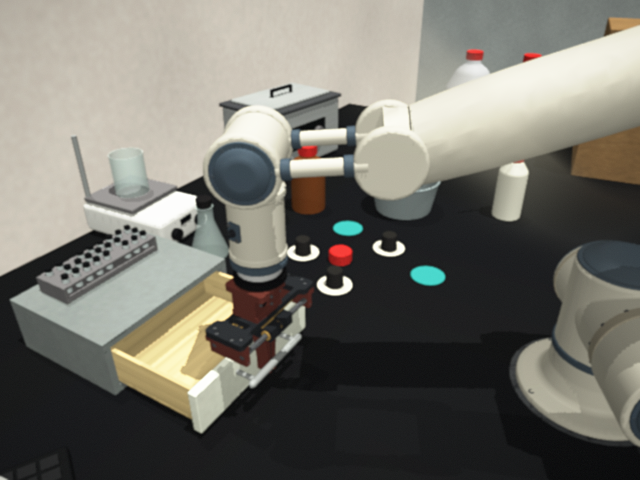

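The drawer is open in the side picture. Next I'll lift clear and go to the bung at (293,300), world (480.5,-32).

Emit:
send_rows(moves=[{"tx": 0,"ty": 0,"tz": -4,"turn": 0},{"tx": 0,"ty": 0,"tz": -8,"turn": 0},{"tx": 0,"ty": 0,"tz": -12,"turn": 0},{"tx": 0,"ty": 4,"tz": -12,"turn": 0},{"tx": 1,"ty": 8,"tz": -12,"turn": 0},{"tx": 2,"ty": 12,"tz": -12,"turn": 0},{"tx": 3,"ty": 16,"tz": -12,"turn": 0},{"tx": 4,"ty": 20,"tz": -12,"turn": 0}])

```text
time_s: 8.77
tcp_pos: [470.1, 60.1, 135.1]
eef_rot: [-180.0, -0.0, 0.0]
wrist_force: [0.2, 0.2, -0.5]
grip_width: 0.5
```

```bash
python3 to.py 480.5 -32 90 0
```

```text
t 8.77 pos [470.1  60.1 135.1] rot [-180.   -0.    0.] -> [1.03 9.21 4.51] turn 0.0 dist 103 j [  3. -15.  96.   0.  99.  93.]
```

Emit:
send_rows(moves=[{"tx": 1,"ty": 4,"tz": 0,"turn": 0},{"tx": 1,"ty": 8,"tz": 2,"turn": 0},{"tx": 1,"ty": 9.2,"tz": 4.5,"turn": 0},{"tx": 1,"ty": 9.2,"tz": 4.5,"turn": 0},{"tx": 1,"ty": 9.2,"tz": 4.5,"turn": 0},{"tx": 1,"ty": 9.2,"tz": 4.5,"turn": 0}], gripper=-1)

```text
time_s: 9.27
tcp_pos: [480.0, -29.4, 90.7]
eef_rot: [-180.0, -0.0, 0.0]
wrist_force: [0.9, 0.3, -0.2]
grip_width: 37.0
```

Run:
```python
from h import *
o=get_obs();print(o["tcp_pos"],o["grip_width"])
s=read_camera("wrist")[:,:,::-1];cv2.imwrite("pics/w6.png",s);c=calibration("wrist")
s=read_camera("side")[:,:,::-1];cv2.imwrite("pics/s6.png",cv2.resize(s[180:330,240:440],None,fx=4,fy=4))
print(proj(c,(480.5,-32,37)),proj(c,(480,-32,1.5)),proj(c,o["tcp_pos"]))
c=calibration("side");f=lambda P:((proj(c,P)-[240,180])*4).round(0)
for dy in(-44,44):
  for dz in(0,19): print(dy,dz,f(o["tcp_pos"]+[0,dy,dz]))
```

```text
[479.98486975 -29.3542805   90.69645088] 37.01973651270061
[325.65788476 254.57117048] [325.1551215  242.23411577] [322.00359873 283.59445325]
-44 0 [422. 229.]
-44 19 [423. 196.]
44 0 [330. 308.]
44 19 [330. 274.]
```

View pics/w6.png

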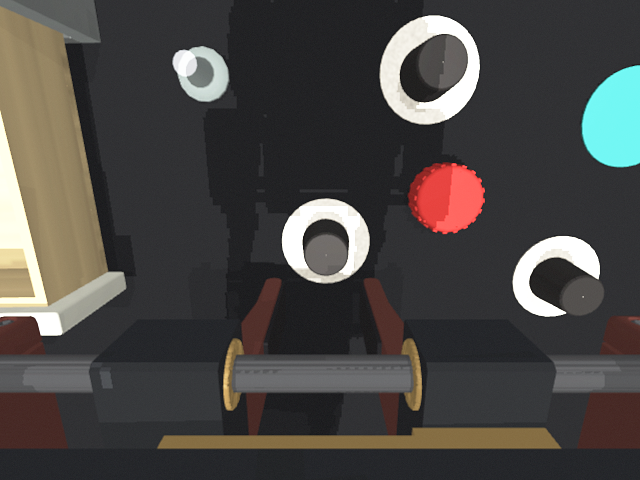

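View pics/s6.png

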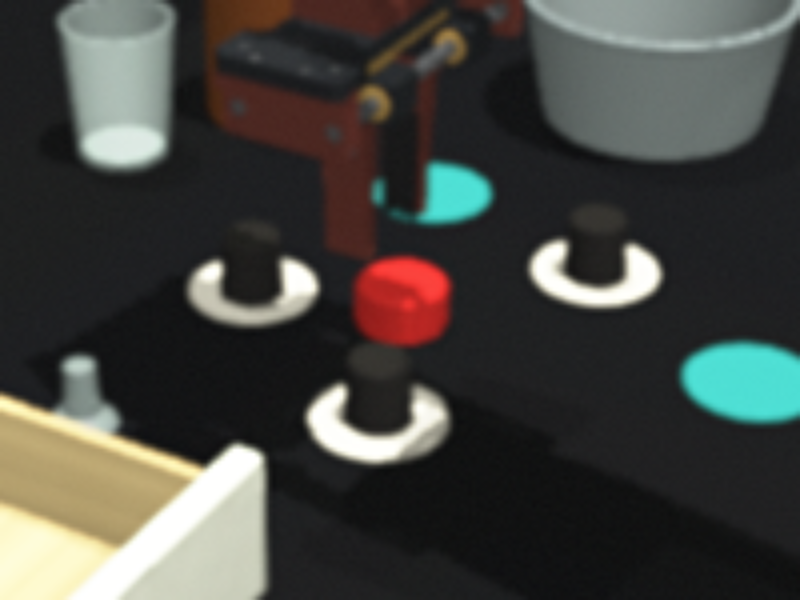

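The near fingertip at crop (350,255) again fits a tip about 19 mm above the reported TCP. So I'll plan with tip z = TCP z + 18.5 and descend in stages, watching the force.

Emit:
send_rows(moves=[{"tx": 0,"ty": 0.2,"tz": 1,"turn": 0},{"tx": 0,"ty": 0.2,"tz": 1,"turn": 0},{"tx": 0,"ty": 0.2,"tz": 1,"turn": 0},{"tx": 0,"ty": 0.2,"tz": 4,"turn": 0},{"tx": 0,"ty": 0.2,"tz": 7,"turn": 0},{"tx": 0,"ty": 0.2,"tz": 8,"turn": 0},{"tx": 0,"ty": 0.2,"tz": 8,"turn": 0},{"tx": 0,"ty": 0.2,"tz": 8,"turn": 0}])

```text
time_s: 10.03
tcp_pos: [479.4, -31.7, 10.3]
eef_rot: [-180.0, 0.0, 0.0]
wrist_force: [0.8, -0.2, 0.5]
grip_width: 87.6
```

Run:
```python
from h import *
o=get_obs();print(o["tcp_pos"],o["grip_width"],o["wrist_force"])
s=read_camera("wrist")[:,:,::-1];cv2.imwrite("pics/w7.png",s);c=calibration("wrist")
s=read_camera("side")[:,:,::-1];cv2.imwrite("pics/s7.png",cv2.resize(s[180:330,240:440],None,fx=4,fy=4))
```

```text
[479.37388619 -31.7117464   10.25380281] 87.60775873616927 [ 0.77819995 -0.15493881  0.53169038]
```

View pics/w7.png

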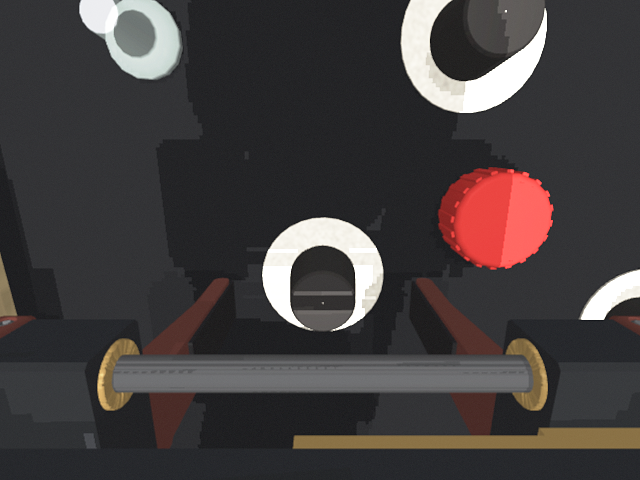

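View pics/s7.png

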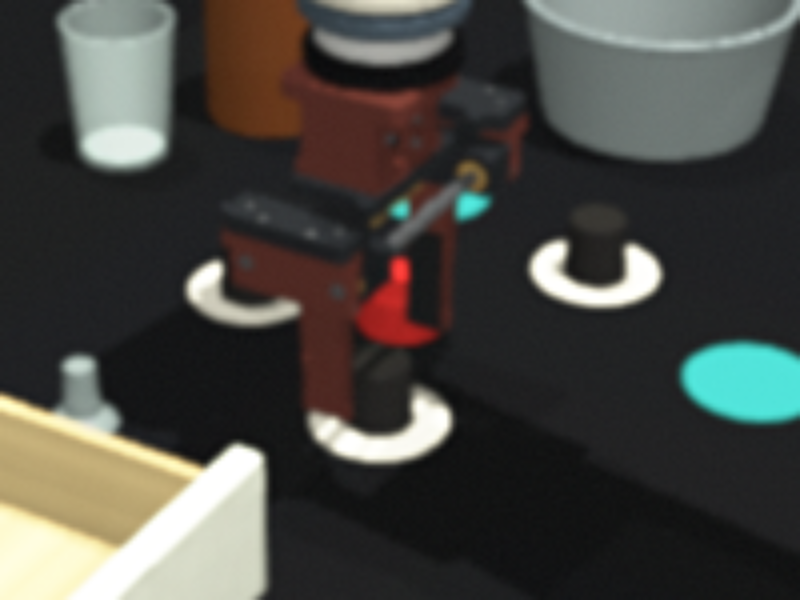

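Emit:
send_rows(moves=[{"tx": 0.1,"ty": 0,"tz": 0.7,"turn": 0},{"tx": 0.1,"ty": 0,"tz": 1.4,"turn": 0},{"tx": 0.1,"ty": 0,"tz": 1.8,"turn": 0},{"tx": 0.1,"ty": 0,"tz": 1.8,"turn": 0}])

```text
time_s: 10.47
tcp_pos: [479.7, -31.8, -9.4]
eef_rot: [-180.0, 0.1, 0.0]
wrist_force: [0.5, -0.6, -0.2]
grip_width: 87.5
```

Run:
```python
from h import *
o=get_obs();print(o["tcp_pos"],o["grip_width"],o["wrist_force"])
s=read_camera("side")[:,:,::-1];cv2.imwrite("pics/s8.png",cv2.resize(s[180:330,240:440],None,fx=4,fy=4))
```

```text
[479.69062202 -31.79839986  -9.40617084] 87.50217707428084 [ 0.51086179 -0.63891062 -0.16959023]
```

View pics/s8.png

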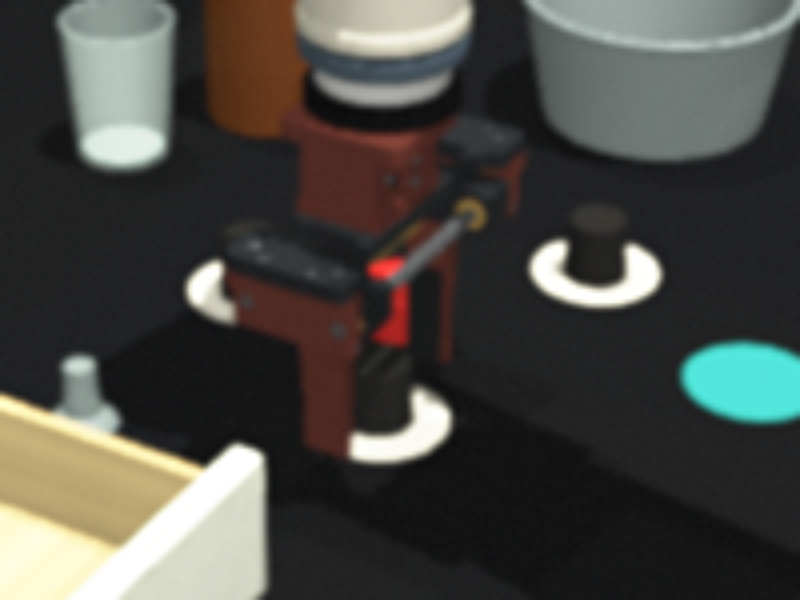

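TCP z is −9 with no contact, which confirms the offset. Tips are at about 9 mm, so I'll go 4 mm lower and close.

Emit:
send_rows(moves=[{"tx": 0,"ty": 0,"tz": 0.4,"turn": 0},{"tx": 0,"ty": 0,"tz": 0.4,"turn": 0},{"tx": 0,"ty": 0,"tz": 0.4,"turn": 0}])

```text
time_s: 10.77
tcp_pos: [480.3, -31.8, -12.3]
eef_rot: [-180.0, 0.0, 0.0]
wrist_force: [-0.0, -0.0, 0.0]
grip_width: 87.7
```

Emit:
send_rows(moves=[{"tx": 0,"ty": 0,"tz": 0,"turn": 0},{"tx": 0,"ty": 0,"tz": 0,"turn": 0},{"tx": 0,"ty": 0,"tz": 0,"turn": 0},{"tx": 0,"ty": 0,"tz": 0,"turn": 0},{"tx": 0,"ty": 0,"tz": 0,"turn": 0},{"tx": 0,"ty": 0,"tz": 0,"turn": 0},{"tx": 0,"ty": 0,"tz": 0,"turn": 0},{"tx": 0,"ty": 0,"tz": 0,"turn": 0}], gripper=1)

```text
time_s: 11.43
tcp_pos: [480.5, -31.9, -12.1]
eef_rot: [180.0, -0.0, 0.0]
wrist_force: [0.9, -0.3, 0.0]
grip_width: 37.9
```

Emit:
send_rows(moves=[{"tx": 0,"ty": 0,"tz": 0,"turn": 0},{"tx": 0,"ty": 0,"tz": 0,"turn": 0},{"tx": 0,"ty": 0,"tz": 0,"turn": 0},{"tx": 0,"ty": 0,"tz": 0,"turn": 0}])

```text
time_s: 11.77
tcp_pos: [480.4, -31.8, -12.2]
eef_rot: [-180.0, 0.0, 0.0]
wrist_force: [0.2, -0.2, -0.1]
grip_width: 34.7
```

Emit:
send_rows(moves=[{"tx": 0,"ty": 0,"tz": 0,"turn": 0},{"tx": 0,"ty": 0,"tz": 0,"turn": 0},{"tx": 0,"ty": 0,"tz": 0,"turn": 0},{"tx": 0,"ty": 0,"tz": 0,"turn": 0}])

```text
time_s: 12.1
tcp_pos: [480.4, -31.9, -12.2]
eef_rot: [180.0, 0.0, 0.0]
wrist_force: [-0.2, 0.8, -0.1]
grip_width: 35.1
```

Emit:
send_rows(moves=[{"tx": 0,"ty": 0,"tz": 0,"turn": 0},{"tx": 0,"ty": 0,"tz": 0,"turn": 0},{"tx": 0,"ty": 0,"tz": 0,"turn": 0},{"tx": 0,"ty": 0,"tz": 0,"turn": 0}])

```text
time_s: 12.43
tcp_pos: [480.4, -31.9, -12.2]
eef_rot: [-180.0, 0.0, 0.0]
wrist_force: [1.0, -0.4, -0.1]
grip_width: 35.5
```

The width settles at about 35 mm, so the bung at (480,-32) is the hardened one. I'll lift it and carry it to the tub at (509,-428).

Emit:
send_rows(moves=[{"tx": 0,"ty": 0,"tz": -2,"turn": 0},{"tx": 0,"ty": 0,"tz": -5,"turn": 0},{"tx": 0,"ty": 0,"tz": -9,"turn": 0},{"tx": 0,"ty": 0,"tz": -13,"turn": 0},{"tx": 0,"ty": 2,"tz": -13.5,"turn": 0},{"tx": 0.5,"ty": 5,"tz": -13.5,"turn": 0},{"tx": 1,"ty": 9,"tz": -13.5,"turn": 0},{"tx": 1.5,"ty": 13,"tz": -13.5,"turn": 0}])

```text
time_s: 13.1
tcp_pos: [495.9, -162.9, 123.6]
eef_rot: [180.0, -0.1, 0.1]
wrist_force: [0.7, 0.5, -0.7]
grip_width: 35.2
```

Emit:
send_rows(moves=[{"tx": 0.5,"ty": 4,"tz": 0,"turn": 0},{"tx": 1,"ty": 8,"tz": 0,"turn": 0},{"tx": 1.3,"ty": 12,"tz": 0,"turn": 0},{"tx": 1.3,"ty": 16,"tz": 0,"turn": 0},{"tx": 1.3,"ty": 20,"tz": 0,"turn": 0},{"tx": 1.3,"ty": 24,"tz": 0,"turn": 0},{"tx": 1.3,"ty": 26,"tz": 0,"turn": 0},{"tx": 1.3,"ty": 26.5,"tz": 0,"turn": 0}])

```text
time_s: 13.77
tcp_pos: [507.3, -430.5, 121.5]
eef_rot: [-180.0, 0.1, -0.2]
wrist_force: [0.7, 0.1, -0.3]
grip_width: 35.6
```

```bash
python3 to.py 509 -428 120 0
python3 - <<'E'
from h import *
s=read_camera("wrist")[:,:,::-1];cv2.imwrite("pics/w9.png",s);print(get_obs()["grip_width"])
E
```

```text
t 13.77 pos [ 507.3 -430.5  121.5] rot [-1.8e+02  1.0e-01 -2.0e-01] -> [ 0.17 -0.25  0.15] turn -0.2 dist 3 j [-43.  15.  67.  -0.  97.  47.]
35.50721136460769
```

View pics/w9.png

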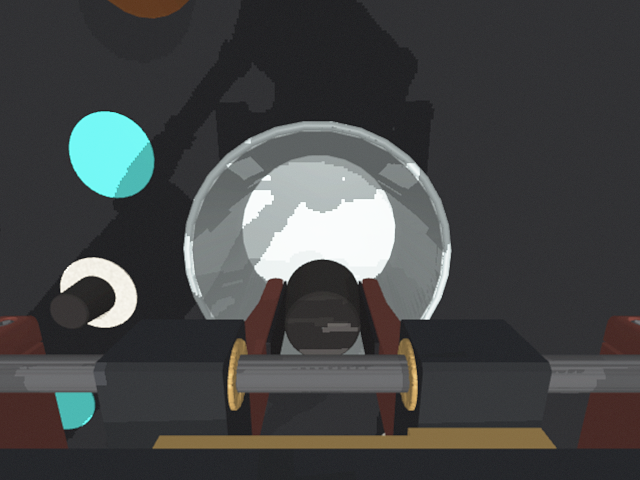

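The bung is held over the tub. I'll lower it and release.

Emit:
send_rows(moves=[{"tx": 0.1,"ty": -0.2,"tz": 2,"turn": 0},{"tx": 0.1,"ty": -0.2,"tz": 5,"turn": 0},{"tx": 0.1,"ty": -0.2,"tz": 7,"turn": 0},{"tx": 0.1,"ty": -0.2,"tz": 8.8,"turn": 0},{"tx": 0.1,"ty": -0.2,"tz": 9.2,"turn": 0},{"tx": 0.1,"ty": -0.2,"tz": 9.2,"turn": 0},{"tx": 0.1,"ty": -0.2,"tz": 9.2,"turn": 0}])

```text
time_s: 14.4
tcp_pos: [510.3, -424.2, 32.1]
eef_rot: [180.0, -0.1, 0.1]
wrist_force: [-0.0, -0.2, -0.7]
grip_width: 35.3
```

Emit:
send_rows(moves=[{"tx": 0,"ty": 0,"tz": 0,"turn": 0},{"tx": 0,"ty": 0,"tz": 0,"turn": 0},{"tx": 0,"ty": 0,"tz": 0,"turn": 0},{"tx": 0,"ty": 0,"tz": -2,"turn": 0},{"tx": 0,"ty": 0,"tz": -6,"turn": 0},{"tx": 0,"ty": 0,"tz": -10,"turn": 0},{"tx": 0,"ty": 0,"tz": -10,"turn": 0}], gripper=-0.3)

```text
time_s: 14.98
tcp_pos: [512.4, -427.4, 142.6]
eef_rot: [179.4, -0.7, 0.0]
wrist_force: [-0.4, -1.0, 2.3]
grip_width: 57.2
```

```bash
python3 to.py 450 -219 90 0
python3 - <<'E'
from h import *
s=read_camera("wrist")[:,:,::-1];cv2.imwrite("pics/w10.png",s);print(get_obs()["grip_width"])
s=read_camera("top")[:,:,::-1];cv2.imwrite("pics/t10.png",s)
E
```

```text
t 14.98 pos [ 512.4 -427.4  142.6] rot [179.4  -0.7   0. ] -> [ -6.29 -20.9    4.96] turn 0.0 dist 224 j [-43.  15.  66.   0.  98.  47.]
56.82586377683751
```

View pics/w10.png

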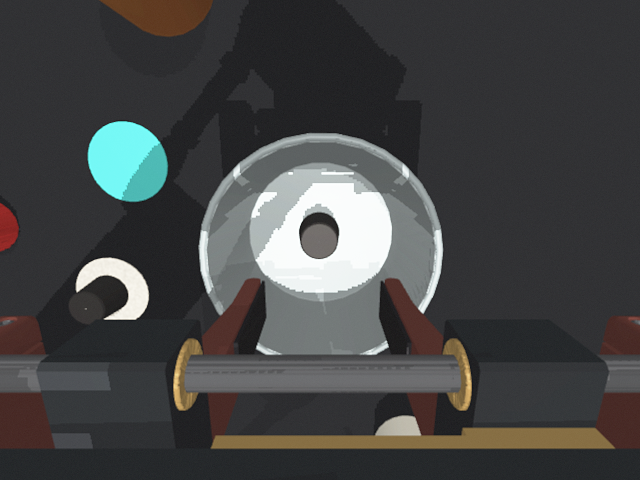

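View pics/t10.png

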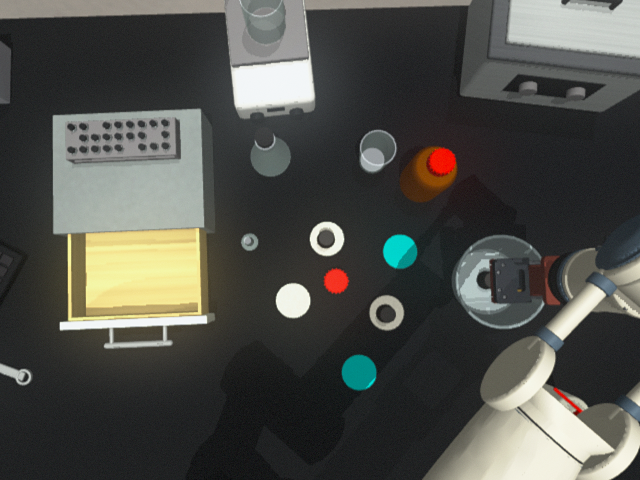

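The hard bung stands in the tub, at (319,237) in the wrist view. Next is the bung at (450,-219).

Emit:
send_rows(moves=[{"tx": -1,"ty": -4,"tz": 0,"turn": 0},{"tx": -2.5,"ty": -8,"tz": 0,"turn": 0},{"tx": -4,"ty": -12,"tz": 1,"turn": 0},{"tx": -5.5,"ty": -16,"tz": 3,"turn": 0},{"tx": -6.2,"ty": -19.5,"tz": 5,"turn": 0},{"tx": -6.2,"ty": -20.8,"tz": 6,"turn": 0},{"tx": -6.2,"ty": -20.8,"tz": 6,"turn": 0},{"tx": -6.2,"ty": -20.8,"tz": 6,"turn": 0}], gripper=-1)

```text
time_s: 15.75
tcp_pos: [446.6, -215.8, 69.1]
eef_rot: [-179.9, 0.2, 0.1]
wrist_force: [0.7, -0.3, 1.0]
grip_width: 87.9
```

```bash
python3 to.py 450.5 -219.5 -12.5 0
python3 - <<'E'
from h import *
s=read_camera("wrist")[:,:,::-1];cv2.imwrite("pics/w11.png",s);print(get_obs()["grip_width"])
c=calibration("wrist");print(proj(c,(450.5,-219.5,37.5)),proj(c,(450.1,-222.2,1.5)))
for d in place_of("wrist","paper_1"): print(d,at_z(c,d["at"],0).round())
E
```

```text
t 15.75 pos [ 446.6 -215.8   69.1] rot [-1.799e+02  2.000e-01  1.000e-01] -> [0.41 0.38 8.16] turn 0.1 dist 82 j [-30. -10.  99.  -0.  91.  60.]
88.01819793937898
[325.23045846 259.76938157] [328.35401452 245.29274035]
{'at': [382.7, 59.3], 'score': 0.93} [ 576. -257.    0.]
{'at': [256.2, 379.6], 'score': 0.8} [ 333. -163.    0.]
{'at': [65.0, 204.5], 'score': 0.65} [480. -32.   0.]
```

View pics/w11.png

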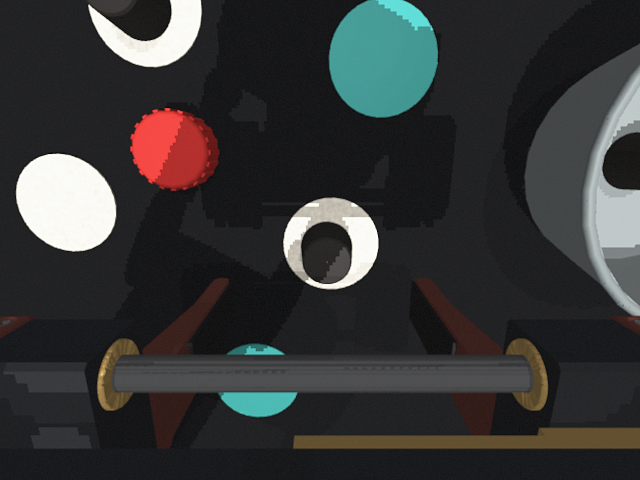

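The white paper is at (331,243) with the bung on it, at the predicted place; the turquoise discs at (384,57) and (258,380) are not it. Descending.

Emit:
send_rows(moves=[{"tx": 0.3,"ty": 0.4,"tz": 2,"turn": 0},{"tx": 0.3,"ty": 0.4,"tz": 5,"turn": 0},{"tx": 0.3,"ty": 0.4,"tz": 7,"turn": 0},{"tx": 0.3,"ty": 0.4,"tz": 7.8,"turn": 0},{"tx": 0.3,"ty": 0.4,"tz": 8,"turn": 0},{"tx": 0.3,"ty": 0.4,"tz": 8,"turn": 0},{"tx": 0.3,"ty": 0.4,"tz": 8,"turn": 0},{"tx": 0.3,"ty": 0.4,"tz": 8,"turn": 0}])

```text
time_s: 16.52
tcp_pos: [451.7, -221.8, -7.2]
eef_rot: [179.9, -0.2, 0.0]
wrist_force: [0.5, -0.7, -0.1]
grip_width: 88.1
```

Emit:
send_rows(moves=[{"tx": 0,"ty": 0,"tz": 0,"turn": 0},{"tx": 0,"ty": 0,"tz": 0,"turn": 0},{"tx": 0,"ty": 0,"tz": 0,"turn": 0},{"tx": 0,"ty": 0,"tz": 0,"turn": 0},{"tx": 0,"ty": 0,"tz": 0,"turn": 0},{"tx": 0,"ty": 0,"tz": 0,"turn": 0},{"tx": 0,"ty": 0,"tz": 0,"turn": 0},{"tx": 0,"ty": 0,"tz": 0,"turn": 0}], gripper=1)

```text
time_s: 17.18
tcp_pos: [450.5, -220.8, -9.2]
eef_rot: [-180.0, 0.0, 0.0]
wrist_force: [0.0, -0.0, -0.1]
grip_width: 38.0
```

Emit:
send_rows(moves=[{"tx": 0,"ty": 0,"tz": 0,"turn": 0},{"tx": 0,"ty": 0,"tz": 0,"turn": 0},{"tx": 0,"ty": 0,"tz": 0,"turn": 0},{"tx": 0,"ty": 0,"tz": 0,"turn": 0},{"tx": 0,"ty": 0,"tz": 0,"turn": 0},{"tx": 0,"ty": 0,"tz": 0,"turn": 0}])

```text
time_s: 17.68
tcp_pos: [450.5, -220.9, -9.1]
eef_rot: [180.0, 0.0, 0.0]
wrist_force: [-1.0, 0.1, 0.9]
grip_width: 23.6
```

The width closes below 24 mm, so this one is supple. I'll carry it to the drawer at about (530,300).

Emit:
send_rows(moves=[{"tx": 0,"ty": 0,"tz": -2,"turn": 0},{"tx": 0,"ty": 0,"tz": -5,"turn": 0},{"tx": 0,"ty": 0,"tz": -9,"turn": 0},{"tx": 0,"ty": 0,"tz": -13,"turn": 0},{"tx": 0.3,"ty": -3,"tz": -14,"turn": 0},{"tx": 1,"ty": -7,"tz": -14,"turn": 0},{"tx": 1.5,"ty": -11,"tz": -14,"turn": 0},{"tx": 2,"ty": -15,"tz": -14,"turn": 0}])

```text
time_s: 18.35
tcp_pos: [470.6, -69.6, 131.3]
eef_rot: [180.0, -0.1, -0.0]
wrist_force: [0.6, -0.2, -0.8]
grip_width: 23.3
```

Emit:
send_rows(moves=[{"tx": 0.5,"ty": -4,"tz": 0,"turn": 0},{"tx": 1,"ty": -8,"tz": 0,"turn": 0},{"tx": 1.5,"ty": -12,"tz": 0,"turn": 0},{"tx": 2,"ty": -16,"tz": 0,"turn": 0},{"tx": 3,"ty": -20,"tz": 0,"turn": 0},{"tx": 4,"ty": -24,"tz": 0,"turn": 0},{"tx": 5,"ty": -28,"tz": 0,"turn": 0},{"tx": 6,"ty": -32,"tz": 0,"turn": 0}])

```text
time_s: 19.02
tcp_pos: [530.3, 251.4, 130.7]
eef_rot: [180.0, -0.0, 0.0]
wrist_force: [0.6, -1.1, -0.3]
grip_width: 23.5
```

```bash
python3 to.py 530 300 130 0
```

```text
t 19.02 pos [530.3 251.4 130.7] rot [180.  -0.   0.] -> [-0.03 -4.86  0.07] turn 0.0 dist 49 j [ 22.   3.  80.  -0.  97. 112.]
```

Emit:
send_rows(moves=[{"tx": 0,"ty": -3,"tz": 0,"turn": 0},{"tx": 0,"ty": -4.8,"tz": 0,"turn": 0},{"tx": 0,"ty": -4.8,"tz": 0,"turn": 0},{"tx": 0,"ty": -4.8,"tz": 0,"turn": 0}])

```text
time_s: 19.35
tcp_pos: [529.9, 297.7, 130.1]
eef_rot: [179.9, 0.1, 0.1]
wrist_force: [0.1, -0.7, -0.4]
grip_width: 23.6
```

```bash
python3 to.py 530 300 25 0
python3 - <<'E'
from h import *
s=read_camera("wrist")[:,:,::-1];cv2.imwrite("pics/w12.png",s);print(get_obs()["grip_width"])
E
```

```text
t 19.35 pos [529.9 297.7 130.1] rot [1.799e+02 1.000e-01 1.000e-01] -> [ 0.02 -0.24 10.51] turn 0.1 dist 105 j [ 26.   6.  77.  -0.  97. 116.]
23.357747252790645
```

View pics/w12.png

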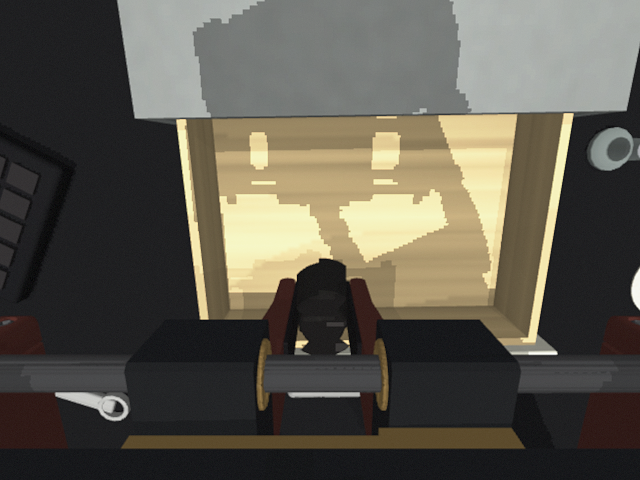

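Emit:
send_rows(moves=[{"tx": 0.4,"ty": 0,"tz": 3,"turn": 0},{"tx": 0.4,"ty": 0,"tz": 6,"turn": 0},{"tx": 0.4,"ty": 0,"tz": 8.5,"turn": 0},{"tx": 0.4,"ty": 0,"tz": 10,"turn": 0},{"tx": 0.4,"ty": 0,"tz": 10.3,"turn": 0},{"tx": 0.4,"ty": 0,"tz": 10.3,"turn": 0},{"tx": 0.4,"ty": 0,"tz": 10.3,"turn": 0},{"tx": 0.4,"ty": 0,"tz": 10.3,"turn": 0}])

```text
time_s: 20.07
tcp_pos: [535.5, 297.2, 30.2]
eef_rot: [-179.9, -0.2, -0.0]
wrist_force: [0.0, 0.1, 0.4]
grip_width: 23.5
```

Emit:
send_rows(moves=[{"tx": 0,"ty": 0,"tz": 0,"turn": 0},{"tx": 0,"ty": 0,"tz": 0,"turn": 0},{"tx": 0,"ty": 0,"tz": 0,"turn": 0},{"tx": 0,"ty": 0,"tz": 0,"turn": 0},{"tx": 0,"ty": 0,"tz": -2,"turn": 0},{"tx": 0,"ty": 0,"tz": -6,"turn": 0},{"tx": 0,"ty": 0,"tz": -10,"turn": 0},{"tx": 0,"ty": 0,"tz": -10.5,"turn": 0}], gripper=-0.3)

```text
time_s: 20.73
tcp_pos: [537.0, 298.6, 142.2]
eef_rot: [-179.7, -0.7, 0.0]
wrist_force: [1.1, -0.4, 1.1]
grip_width: 57.1
```

```bash
python3 to.py 603 -103 100 0
python3 - <<'E'
from h import *
s=read_camera("wrist")[:,:,::-1];cv2.imwrite("pics/w13.png",s);print(get_obs()["grip_width"])
s=read_camera("top")[:,:,::-1];cv2.imwrite("pics/t13.png",s)
E
```

```text
t 20.73 pos [537.  298.6 142.2] rot [-179.7   -0.7    0. ] -> [ 6.52 40.19  4.08] turn 0.0 dist 409 j [ 26.   7.  75.  -0.  98. 116.]
57.03215318273203
```

View pics/w13.png

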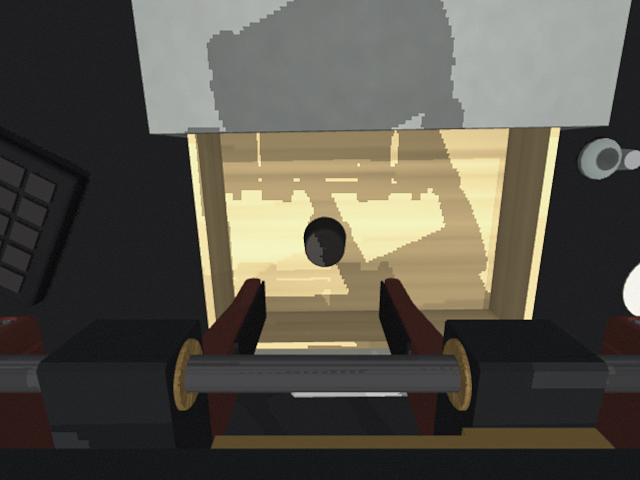

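View pics/t13.png

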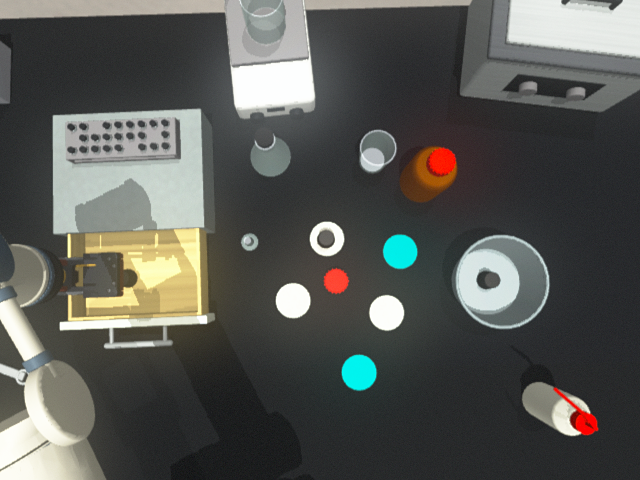

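The supple bung stands on the drawer floor, at (325,242) in the wrist view. Last is the bung at (603,-103).

Emit:
send_rows(moves=[{"tx": 0,"ty": 4,"tz": 0,"turn": 0},{"tx": 0,"ty": 8,"tz": 0,"turn": 0},{"tx": 1,"ty": 12,"tz": 0,"turn": 0},{"tx": 2,"ty": 16,"tz": 0,"turn": 0},{"tx": 3,"ty": 20,"tz": 0,"turn": 0},{"tx": 4,"ty": 24,"tz": 0,"turn": 0},{"tx": 5,"ty": 28,"tz": 0,"turn": 0},{"tx": 6,"ty": 32,"tz": 0,"turn": 0}], gripper=-1)

```text
time_s: 21.5
tcp_pos: [593.6, -24.7, 130.3]
eef_rot: [-180.0, 0.2, 0.0]
wrist_force: [1.0, -0.0, 0.4]
grip_width: 88.0
```

```bash
python3 to.py 603 -103 70 0
```

```text
t 21.5 pos [593.6 -24.7 130.3] rot [-180.     0.2    0. ] -> [0.95 7.83 6.02] turn 0.0 dist 99 j [-6.  4. 79.  0. 97. 84.]
```

Emit:
send_rows(moves=[{"tx": 0.8,"ty": 4,"tz": 0,"turn": 0},{"tx": 0.8,"ty": 7,"tz": 1.5,"turn": 0},{"tx": 0.8,"ty": 7.5,"tz": 4,"turn": 0},{"tx": 0.8,"ty": 7.5,"tz": 6,"turn": 0},{"tx": 0.8,"ty": 7.5,"tz": 6,"turn": 0},{"tx": 0.8,"ty": 7.5,"tz": 6,"turn": 0},{"tx": 0.8,"ty": 7.5,"tz": 6,"turn": 0}])

```text
time_s: 22.08
tcp_pos: [602.5, -97.4, 73.0]
eef_rot: [-180.0, 0.0, 0.1]
wrist_force: [0.7, 0.7, 0.9]
grip_width: 87.9
```

```bash
python3 to.py 603 -103 -11 0
python3 - <<'E'
from h import *
s=read_camera("wrist")[:,:,::-1];cv2.imwrite("pics/w14.png",s)
c=calibration("wrist");print(proj(c,(603,-103,37.5)),proj(c,(604.7,-105.1,1.5)))
E
```

```text
t 22.08 pos [602.5 -97.4  73. ] rot [-1.8e+02  0.0e+00  1.0e-01] -> [0.06 0.57 8.4 ] turn 0.1 dist 84 j [-12.   8.  81.   0.  91.  78.]
[330.00803909 262.80452896] [331.67269406 245.60188482]
```

View pics/w14.png

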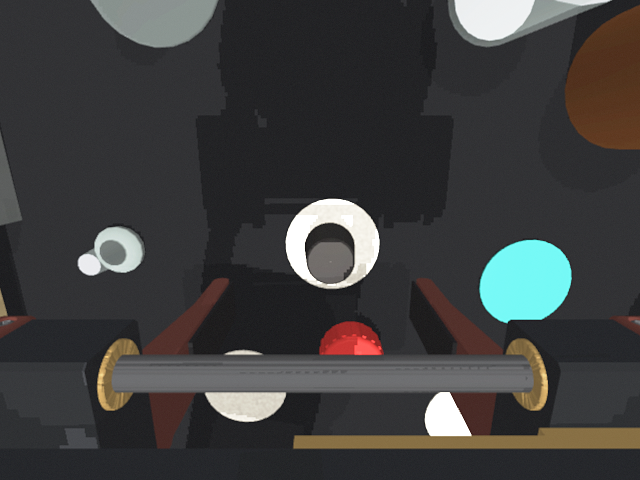

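The bung top is at (330,263), as predicted. Descend and squeeze.

Emit:
send_rows(moves=[{"tx": 0,"ty": 0.5,"tz": 2,"turn": 0},{"tx": 0,"ty": 0.5,"tz": 5,"turn": 0},{"tx": 0,"ty": 0.5,"tz": 7,"turn": 0},{"tx": 0,"ty": 0.5,"tz": 8,"turn": 0},{"tx": 0,"ty": 0.5,"tz": 8.2,"turn": 0},{"tx": 0,"ty": 0.5,"tz": 8.2,"turn": 0},{"tx": 0,"ty": 0.5,"tz": 8.2,"turn": 0}])

```text
time_s: 22.72
tcp_pos: [603.8, -102.8, -6.9]
eef_rot: [180.0, -0.2, 0.1]
wrist_force: [1.1, -0.1, 0.8]
grip_width: 88.1
```

Emit:
send_rows(moves=[{"tx": 0,"ty": 0,"tz": 0,"turn": 0},{"tx": 0,"ty": 0,"tz": 0,"turn": 0},{"tx": 0,"ty": 0,"tz": 0,"turn": 0},{"tx": 0,"ty": 0,"tz": 0,"turn": 0},{"tx": 0,"ty": 0,"tz": 0,"turn": 0},{"tx": 0,"ty": 0,"tz": 0,"turn": 0},{"tx": 0,"ty": 0,"tz": 0,"turn": 0},{"tx": 0,"ty": 0,"tz": 0,"turn": 0}], gripper=1)

```text
time_s: 23.38
tcp_pos: [602.5, -102.8, -9.2]
eef_rot: [-180.0, 0.0, 0.0]
wrist_force: [1.0, 0.4, -0.7]
grip_width: 37.9
```

Emit:
send_rows(moves=[{"tx": 0,"ty": 0,"tz": 0,"turn": 0},{"tx": 0,"ty": 0,"tz": 0,"turn": 0},{"tx": 0,"ty": 0,"tz": 0,"turn": 0},{"tx": 0,"ty": 0,"tz": 0,"turn": 0},{"tx": 0,"ty": 0,"tz": 0,"turn": 0},{"tx": 0,"ty": 0,"tz": 0,"turn": 0}])

```text
time_s: 23.88
tcp_pos: [602.5, -102.8, -9.1]
eef_rot: [180.0, -0.0, 0.0]
wrist_force: [-0.4, 0.4, 0.9]
grip_width: 23.6
```

This one also closes to 23.6 mm, so it is supple, which fits two supple and one hard. Carry it to the drawer at (535,222).

Emit:
send_rows(moves=[{"tx": 0,"ty": 0,"tz": -2,"turn": 0},{"tx": 0,"ty": 0,"tz": -5,"turn": 0},{"tx": 0,"ty": 0,"tz": -9,"turn": 0},{"tx": 0,"ty": 0,"tz": -13,"turn": 0},{"tx": 0,"ty": -3,"tz": -14,"turn": 0},{"tx": -1,"ty": -7,"tz": -14,"turn": 0},{"tx": -2,"ty": -11,"tz": -14,"turn": 0},{"tx": -3,"ty": -15,"tz": -14,"turn": 0}])

```text
time_s: 24.55
tcp_pos: [572.0, 48.4, 131.1]
eef_rot: [-180.0, -0.0, -0.0]
wrist_force: [0.4, 0.0, -0.7]
grip_width: 23.4
```

```bash
python3 to.py 535 223 130 0
```

```text
t 24.55 pos [572.   48.4 131.1] rot [-180.   -0.   -0.] -> [ -3.71 -17.46   0.11] turn -0.0 dist 179 j [ 1.  1. 82.  0. 97. 91.]
```

Emit:
send_rows(moves=[{"tx": -1.5,"ty": -4,"tz": 0,"turn": 0},{"tx": -3,"ty": -8,"tz": 0,"turn": 0},{"tx": -3.7,"ty": -12,"tz": 0,"turn": 0},{"tx": -3.7,"ty": -16,"tz": 0,"turn": 0},{"tx": -3.7,"ty": -17.3,"tz": 0,"turn": 0},{"tx": -3.7,"ty": -17.3,"tz": 0,"turn": 0},{"tx": -3.7,"ty": -17.3,"tz": 0,"turn": 0}])

```text
time_s: 25.13
tcp_pos: [535.1, 220.2, 130.4]
eef_rot: [179.9, 0.0, 0.1]
wrist_force: [-0.8, -0.3, -0.4]
grip_width: 23.5
```

```bash
python3 to.py 535 222 28 0
python3 - <<'E'
from h import *
s=read_camera("wrist")[:,:,::-1];cv2.imwrite("pics/w15.png",s)
E
```

```text
t 25.13 pos [535.1 220.2 130.4] rot [1.799e+02 0.000e+00 1.000e-01] -> [-1.000e-02 -1.900e-01  1.024e+01] turn 0.1 dist 102 j [ 19.   2.  81.  -0.  97. 109.]
```

View pics/w15.png

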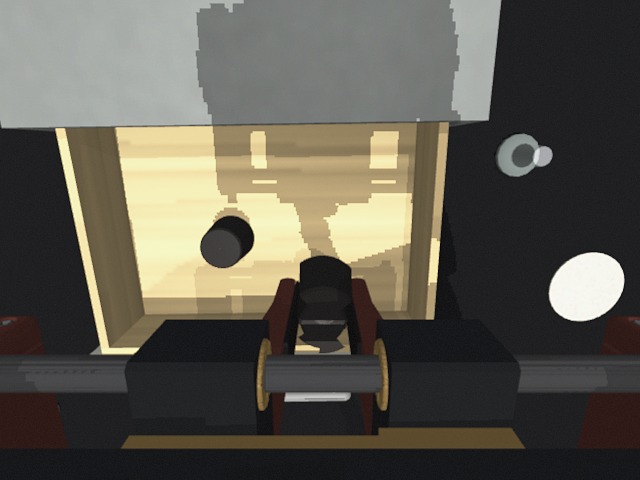

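Emit:
send_rows(moves=[{"tx": 0,"ty": 0,"tz": 3,"turn": 0},{"tx": 0,"ty": 0,"tz": 6,"turn": 0},{"tx": 0,"ty": 0,"tz": 8.5,"turn": 0},{"tx": 0,"ty": 0,"tz": 10,"turn": 0},{"tx": 0,"ty": 0,"tz": 10.3,"turn": 0},{"tx": 0,"ty": 0,"tz": 10.3,"turn": 0},{"tx": 0,"ty": 0,"tz": 10.3,"turn": 0},{"tx": 0,"ty": 0,"tz": 10.3,"turn": 0}])

```text
time_s: 25.85
tcp_pos: [536.7, 219.9, 30.0]
eef_rot: [-179.9, -0.2, -0.0]
wrist_force: [0.0, -0.2, -1.1]
grip_width: 23.4
```

Emit:
send_rows(moves=[{"tx": 0,"ty": 0,"tz": 0,"turn": 0},{"tx": 0,"ty": 0,"tz": 0,"turn": 0},{"tx": 0,"ty": 0,"tz": 0,"turn": 0},{"tx": 0,"ty": 0,"tz": 0,"turn": 0},{"tx": 0,"ty": 0,"tz": -2,"turn": 0},{"tx": 0,"ty": 0,"tz": -6,"turn": 0},{"tx": 0,"ty": 0,"tz": -10,"turn": 0},{"tx": 0,"ty": 0,"tz": -10.5,"turn": 0}], gripper=-0.3)

```text
time_s: 26.52
tcp_pos: [538.2, 221.3, 141.9]
eef_rot: [-179.8, -0.7, 0.0]
wrist_force: [0.8, 0.1, 1.1]
grip_width: 57.1
```

```bash
python3 to.py 385 262 130 0
python3 - <<'E'
from h import *
s=read_camera("wrist")[:,:,::-1];cv2.imwrite("pics/w16.png",s)
E
```

```text
t 26.52 pos [538.2 221.3 141.9] rot [-179.8   -0.7    0. ] -> [-15.33  -4.08   1.03] turn 0.0 dist 159 j [ 19.   2.  80.  -0.  97. 109.]
```

View pics/w16.png

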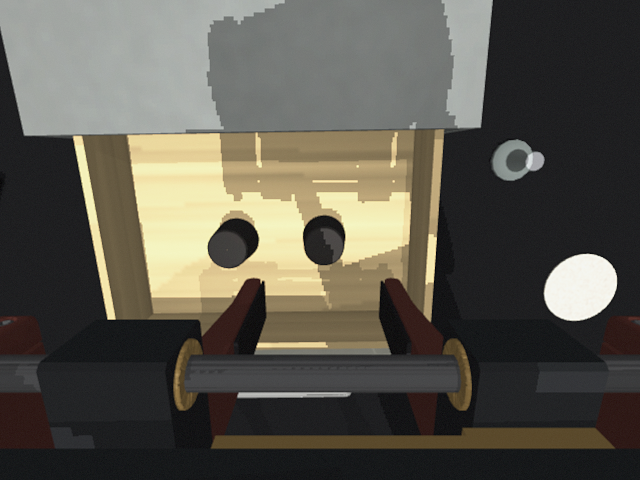

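Both supple bungs stand in the drawer, at (233,243) and (324,240). Now go in front of the handle with closed fingers.

Emit:
send_rows(moves=[{"tx": -4,"ty": -1,"tz": 0,"turn": 0},{"tx": -8,"ty": -2,"tz": 0,"turn": 0},{"tx": -12,"ty": -3,"tz": 0,"turn": 0},{"tx": -15.8,"ty": -4.1,"tz": 0,"turn": 0},{"tx": -15.8,"ty": -4.1,"tz": 0,"turn": 0},{"tx": -15.8,"ty": -4.1,"tz": 0,"turn": 0},{"tx": -15.8,"ty": -4.1,"tz": 0,"turn": 0},{"tx": -15.8,"ty": -4.1,"tz": 0,"turn": 0}], gripper=1)

```text
time_s: 27.23
tcp_pos: [378.1, 260.7, 132.3]
eef_rot: [180.0, 0.0, -0.0]
wrist_force: [-0.5, 0.1, -0.4]
grip_width: 7.4
```

```bash
python3 to.py 379 262 18 0
python3 - <<'E'
from h import *
s=read_camera("wrist")[:,:,::-1];cv2.imwrite("pics/w17.png",s)
c=calibration("wrist");print([at_z(c,d["at"],62) for d in place_of("wrist","chest_drawer0_handle")])
E
```

```text
t 27.23 pos [378.1 260.7 132.3] rot [180.   0.  -0.] -> [ 0.1  -0.13 11.43] turn -0.0 dist 114 j [ 30. -17.  98.  -0.  99. 120.]
[array([407.54218179, 262.24629223,  62.        ])]
```

View pics/w17.png

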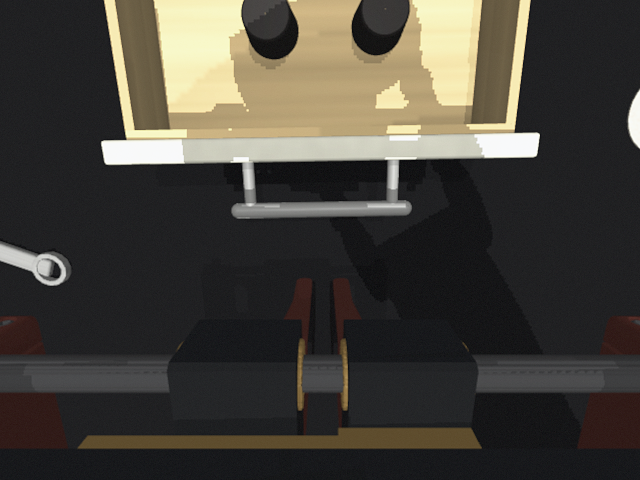

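Emit:
send_rows(moves=[{"tx": -0.3,"ty": -0.1,"tz": 3,"turn": 0},{"tx": -0.3,"ty": -0.1,"tz": 6,"turn": 0},{"tx": -0.3,"ty": -0.1,"tz": 9,"turn": 0},{"tx": -0.3,"ty": -0.1,"tz": 11,"turn": 0},{"tx": -0.3,"ty": -0.1,"tz": 11.2,"turn": 0},{"tx": -0.3,"ty": -0.1,"tz": 11.2,"turn": 0},{"tx": -0.3,"ty": -0.1,"tz": 11.2,"turn": 0}])

```text
time_s: 27.92
tcp_pos: [375.3, 262.2, 22.1]
eef_rot: [-180.0, -0.1, -0.0]
wrist_force: [0.0, 0.0, -0.4]
grip_width: 0.7
```

Emit:
send_rows(moves=[{"tx": 1,"ty": 0,"tz": 0,"turn": 0},{"tx": 2,"ty": 0,"tz": 0,"turn": 0},{"tx": 3,"ty": 0,"tz": 0,"turn": 0},{"tx": 4.2,"ty": 0,"tz": 0,"turn": 0},{"tx": 5.6,"ty": 0,"tz": 0,"turn": 0},{"tx": 7.2,"ty": 0,"tz": 0,"turn": 0},{"tx": 8.8,"ty": 0,"tz": 0,"turn": 0},{"tx": 10.4,"ty": 0,"tz": 0,"turn": 0}])

```text
time_s: 28.58
tcp_pos: [480.2, 262.5, 21.5]
eef_rot: [-179.9, -0.0, 0.0]
wrist_force: [-1.9, 1.0, 1.2]
grip_width: 0.2
```

```bash
python3 to.py 555 262 18 0
python3 - <<'E'
from h import *
s=read_camera("side")[:,:,::-1];cv2.imwrite("pics/s18.png",s)
E
```

```text
t 28.58 pos [480.2 262.5  21.5] rot [-179.9   -0.     0. ] -> [7.48 0.05 0.35] turn 0.0 dist 75 j [ 25.  -1.  95.   0.  86. 115.]
```

View pics/s18.png

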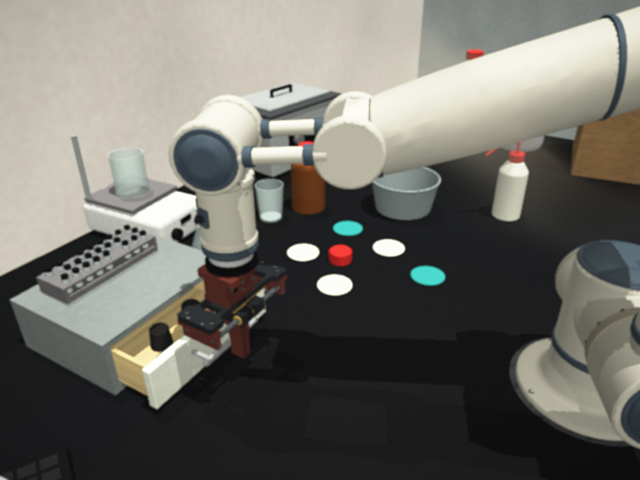

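Emit:
send_rows(moves=[{"tx": 1,"ty": 0,"tz": 0,"turn": 0},{"tx": 2,"ty": 0,"tz": 0,"turn": 0},{"tx": 3,"ty": 0,"tz": 0,"turn": 0},{"tx": 4,"ty": 0,"tz": 0,"turn": 0},{"tx": 4.8,"ty": 0,"tz": 0,"turn": 0},{"tx": 5.5,"ty": 0,"tz": 0,"turn": 0},{"tx": 6,"ty": 0,"tz": 0,"turn": 0},{"tx": 6.4,"ty": 0,"tz": 0,"turn": 0}])

```text
time_s: 29.3
tcp_pos: [542.8, 262.1, 20.8]
eef_rot: [180.0, 0.0, 0.0]
wrist_force: [-1.6, 0.1, 0.9]
grip_width: 0.4
```

Emit:
send_rows(moves=[{"tx": 0.2,"ty": 0,"tz": 0,"turn": 0},{"tx": 0.4,"ty": 0,"tz": 0,"turn": 0},{"tx": 0.6,"ty": 0,"tz": 0,"turn": 0}])

```text
time_s: 29.55
tcp_pos: [548.3, 262.1, 20.8]
eef_rot: [180.0, 0.0, 0.0]
wrist_force: [-0.9, -0.7, -0.1]
grip_width: 0.4
```

Emit:
send_rows(moves=[{"tx": 0.2,"ty": 0,"tz": 0,"turn": 0},{"tx": 0.4,"ty": 0,"tz": 0,"turn": 0},{"tx": 0.4,"ty": 0,"tz": 0,"turn": 0}])

```text
time_s: 29.8
tcp_pos: [552.7, 262.0, 20.9]
eef_rot: [180.0, -0.0, 0.0]
wrist_force: [0.2, -0.6, 0.0]
grip_width: 0.3
```

Emit:
send_rows(moves=[{"tx": 0.2,"ty": 0,"tz": 0,"turn": 0},{"tx": 0.3,"ty": 0,"tz": 0,"turn": 0},{"tx": 0.3,"ty": 0,"tz": 0,"turn": 0}])

```text
time_s: 30.05
tcp_pos: [554.7, 262.1, 20.9]
eef_rot: [180.0, 0.1, 0.0]
wrist_force: [-4.2, -0.4, 1.6]
grip_width: 0.4
```

Emit:
send_rows(moves=[{"tx": 0.1,"ty": 0,"tz": 0,"turn": 0},{"tx": 0.3,"ty": 0,"tz": 0,"turn": 0},{"tx": 0.3,"ty": 0,"tz": 0,"turn": 0}])

```text
time_s: 30.3
tcp_pos: [554.6, 262.1, 20.9]
eef_rot: [179.9, 0.5, 0.1]
wrist_force: [-17.4, -2.7, 8.9]
grip_width: 0.4
```

Run:
```python
from h import *
print(get_obs()["wrist_force"])
s=read_camera("side")[:,:,::-1];cv2.imwrite("pics/s19.png",cv2.resize(s[200:400,10:260],None,fx=3,fy=3))
```

```text
[-17.40069302  -2.7280788    8.89467667]
```

View pics/s19.png

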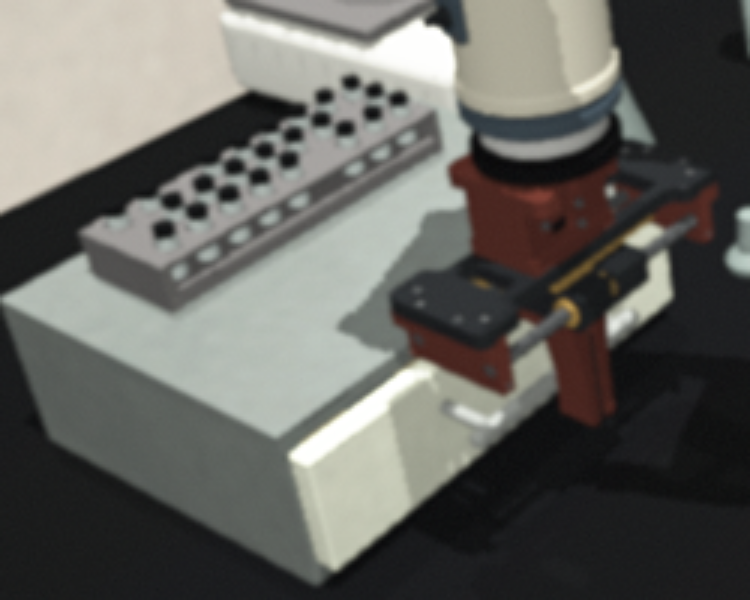

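The force rises sharply at x=554.6, the predicted stop, so the drawer is shut. Retreat.

Emit:
send_rows(moves=[{"tx": -1.5,"ty": 0,"tz": 0,"turn": 0},{"tx": -4,"ty": 0,"tz": 0,"turn": 0},{"tx": -7,"ty": 0,"tz": 0,"turn": 0},{"tx": -8,"ty": 0,"tz": -3,"turn": 0},{"tx": -8,"ty": 0,"tz": -7,"turn": 0},{"tx": -8,"ty": 0,"tz": -11,"turn": 0},{"tx": -8,"ty": 3,"tz": -15,"turn": 0},{"tx": -8,"ty": 7,"tz": -18,"turn": 0}])

```text
time_s: 31.02
tcp_pos: [478.9, 205.8, 194.2]
eef_rot: [-179.9, -0.3, 0.2]
wrist_force: [0.9, -0.6, 1.0]
grip_width: 0.1
```

Emit:
send_rows(moves=[{"tx": -2,"ty": 2,"tz": 0,"turn": 0},{"tx": -4,"ty": 4,"tz": 0,"turn": 0},{"tx": -6,"ty": 6,"tz": 0,"turn": 0},{"tx": -6,"ty": 6,"tz": 0,"turn": 0},{"tx": -6,"ty": 6,"tz": 0,"turn": 0},{"tx": -6,"ty": 6,"tz": 0,"turn": 0}])

```text
time_s: 31.52
tcp_pos: [419.1, 145.1, 190.8]
eef_rot: [-180.0, -0.1, 0.0]
wrist_force: [-0.4, 0.9, -0.4]
grip_width: 0.4
```

Run:
```python
from h import *
o=get_obs();print(o["time_s"],o["tcp_pos"],o["wrist_force"])
s=read_camera("top");cv2.imwrite("pics/t20.png",s[:,:,::-1]);c=calibration("top")
for n,z in [("chest_drawer0_handle",62),("bottle_cap",0),("glass_stopper",0),("flask",0),("beaker",0),("amber_bottle",0)]:
    print(n,[(round(d["score"],2),at_z(c,d["at"],z)[:2].round(0)) for d in place_of("top",n)[:2]])
s=read_camera("side")[:,:,::-1];cv2.imwrite("pics/s20.png",s)
```

```text
31.5167 [419.06226367 145.08561768 190.81224818] [-0.38959223  0.91132773 -0.40803005]
chest_drawer0_handle [(0.57, array([579., 266.])), (0.37, array([ 709., -287.]))]
bottle_cap [(0.9, array([ 517., -122.]))]
glass_stopper [(0.67, array([601.,  55.]))]
flask [(0.71, array([779.,  10.])), (0.2, array([ 768., -204.]))]
beaker [(0.96, array([ 773., -204.]))]
amber_bottle [(0.77, array([ 719., -299.]))]
```

View pics/t20.png

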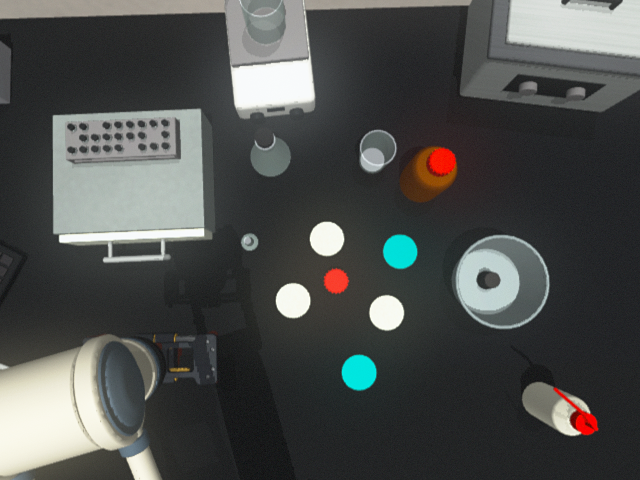

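View pics/s20.png

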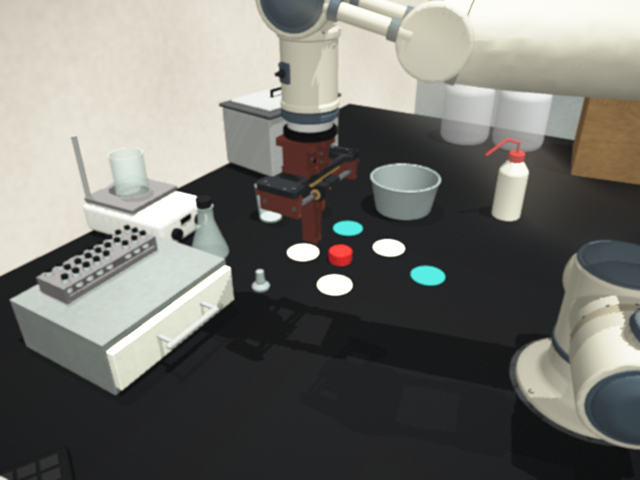

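Both pictures show the drawer shut, the bung upright in the tub at (488,281), the papers empty and the bystanders where they were. The arm is clear, so I'll hand in.

```bash
python3 -c "
from plant import job
print(job.hand_in())"
```

```text
the job is handed in; nothing more can be done
None
```

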